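# Unclamp the amplifier front plates, rack them on edge and log the batch

### The arm

A 6-joint arm with a two-finger parallel gripper is mounted at the origin on a cart in front of the work surface, level with it; the furniture and walls round the work are solid. World frame = base frame: x ahead of the robot, y to its left, z up, the work surface at z = 0. Lengths are in m, angles in rad, forces in N, time in s.
With the tool pointing down it reaches from about 0.35 to 0.775 m from the base axis. Payload 7.3 kg.
Tool frame: the origin (TCP) lies at the very end of the fingers, on their centre line; the grasp point (between the pads) lies 19 mm behind it (robot.tcp_to_grasp is the z of the grasp point in the tool frame, in m); z points along the fingers, y is the line along which they close (so a half turn about z gives the same grasp; the last joint's range is limited). The gripper opens to 92 mm and grips with 3 to 60 N. Pads are 19 mm wide; open, the fingers measure 130 mm over their backs; the gripper's body (75 mm by 190 mm) begins 47 mm behind the grasp point.
Start: joints at [0.972, 0.342, 1.524, -0, 1.275, -0.146], TCP at [0.23, 0.472, 0.227] pointing down, gripper open.
Joint ranges: [-2.53, 2.53], [-0.77, 2.02], [0.04, 2.7], [-1, 4.14], [0.28, 2.66], [-3.11, 3.11]. Speed limits (rad/s): [2.57, 2.57, 3.14, 3.14, 3.14, 3.14].

### API

Orientations are given as [roll, pitch, yaw] about the fixed x, y, z axes, in that order (R = Rz(yaw) Ry(pitch) Rx(roll)).
In Python, from cell import monitor, read_camera, get_calibration, job, robot gives the robot as it stands. The module is installed in compiled form; this text tells all that it offers.
- The arm moves only by the tool send_rows, never from a script. Its argument "targets" is a list of rows, each an object with "translation": the shift along the tool's x, y, z in cm, a list of three; "spin": the turn about the tool's z in degrees; "jaw": the opening, from 0 (shut) to 1 (fully open). A call has exactly 5 rows; each row is the pose to reach, as a shift and turn from the pose commanded when the call began, along the tool's axes at that moment; what a row does not reach only later rows make up. A row lasts 1/10 s, in which the tool goes at most 50 mm and 8.59 degrees, less where a joint would pass 70% of its speed; a pose out of reach is approached as far as the arm can. A call with a gripper value outside its range is refused whole. The fingers move at their own pace and stop on an object; "force" is the grip in N (left out, the last holds). Time passes only in rows, so rows that repeat a pose let the fingers close, or fill a call up. It gives the time, the measured TCP pose, the force, the opening and the grip force at its end, in the units of the state.
- monitor.observe(): the state, without advancing time (a new reading comes with each control period).
- read_camera(name): name is "scene" or "side" or "wrist"; returns (picture, depth): 480x640x3 uint8, red, green, blue; 480x640 float32, m along the optical axis (not along the pixel's ray), 0 where there is no reading.
- get_calibration(name): a dict with "intrinsics" (3x3 intrinsics, pixels), "D" ([k1, k2, p1, p2, k3] as OpenCV has them; the pictures are not rectified), "origin" and "orientation" of the camera in the world; the wrist camera has in their place "hand_eye" (4x4, takes a point from camera to tool coordinates, whose origin is the TCP and whose axes are the flange's). Camera axes: x right, y up, looking along -z (the intrinsics and any distortion apply to the point x, -y, -z); pixel columns grow to the right and rows downward; lengths in m; the calibration is good to about 2 mm. A picture is of the moment at which its call begins: read the wrist's pose just before it. get_calibration takes no time and is no camera call.
- job.hand_in(): hands the job in; it is judged then, once.
The state is a dict: "time": time; "qpos": joint angles; "qvel": joint speeds; "joint_efforts": joint torques, N m; "tool_pos": TCP position; "tool_rot": TCP orientation; "contact_force": force on the tool from outside, world axes, zero at the start; "torque": the same for the moment, N m; "opening": finger opening in m; "grip_force": force on a finger pad.
Only numpy, scipy, OpenCV 4.12 (cv2) and the standard library are available. Lean on these libraries where they do the work, as an engineer would, in place of code of your own. Each camera call takes 0.05 s, during which the arm holds its last target. There are 200 camera calls.

### The job

The finished amplifier front plates are still held in the sloping fixture: first swing its hinged clamp bar up and well clear of them, then slide every plate out and stand it on its short edge in the slotted wooden rack, one plate to a slot, pushed home to the slot floor. When all are racked swing the empty clamp bar fully back down, and after that push the sprung lever of the grey counter all the way to its stop and let it return. Leave the amplifiers and the solder spool where they stand.

Things in the scene. Friction and masses are not known exactly. Their poses are not given: they have to be found in the camera images.
- fixture: Fixed sloping clamp fixture, steel base 160 x 232 x 12 mm. Origin at the underside, 5 mm behind the base's centre; x points from its front to its back, y along the clamp bar, z up. Its aluminium bed faces -x and up and leans back 30 degrees from vertical, with four channels at y = -69, -23, 23, 69 mm parted by ribs 4 mm high. Some may be empty. (More at fixture_ledge.)
- fixture_ledge (a point): Point at the foot of the bed, at (-30, 0, 45) mm in the fixture's axes: top of the ledge that the plates stand on. From here the bed's face rises along (0.5, 0, 0.866) for 62 mm; a plate lies on it with its centre 44 mm up the slope and 3 mm out of it, at (-11, y, 85) mm, so its top 26 mm stands free in front and behind (top edge near z = 123 mm).
- clamp_bar (a joint): Angle of the clamp bar, a steel bail whose round cross bar (12 mm thick, along the fixture's y) lies over the plates' middles at 0; it grows as the bar swings up and towards the fixture's front (-x), to a stop at 1.3 rad. Clear of the plates from 1.0 rad. A stiff hinge: it stays where it is left; moving it takes 2 to 4 N at the handle.
- fixture_hinge (a point): Point on the clamp bar's hinge axis (along the fixture's y) at the middle of its length, fixed to the fixture at (-48, 0, 39) mm.
- clamp_handle (a point): Middle of the clamp bar's round black handle, 12 mm thick, along the fixture's y between two 8 mm stalks 80 mm apart that hold it 52 mm away from the cross bar, nearly straight above it at 0. It circles the hinge at 100 mm: from about (-33, 0, 138) mm in the fixture's axes at 0 to about (-139, 0, 79) mm at 1.3 rad.
- plate_1: Aluminium amplifier front plate 6 x 34 x 88 mm (its x, y, z), 50 g; origin at its centre, its z along the 88 mm, its x through the thickness (-x is the face with the small dark marks). All plates are alike. At the start, if present, it stands under the clamp bar in the fixture channel at y = -69 mm, its z up the slope.
- plate_2: Aluminium amplifier front plate 6 x 34 x 88 mm (its x, y, z), 50 g; origin at its centre, its z along the 88 mm, its x through the thickness (-x is the face with the small dark marks). All plates are alike. At the start, if present, it stands under the clamp bar in the fixture channel at y = -23 mm, its z up the slope.
- plate_3: Aluminium amplifier front plate 6 x 34 x 88 mm (its x, y, z), 50 g; origin at its centre, its z along the 88 mm, its x through the thickness (-x is the face with the small dark marks). All plates are alike. At the start, if present, it stands under the clamp bar in the fixture channel at y = 23 mm, its z up the slope.
- plate_4: Aluminium amplifier front plate 6 x 34 x 88 mm (its x, y, z), 50 g; origin at its centre, its z along the 88 mm, its x through the thickness (-x is the face with the small dark marks). All plates are alike. At the start, if present, it stands under the clamp bar in the fixture channel at y = 69 mm, its z up the slope.
- rack: Loose wooden slotted rack 182 x 64 x 40 mm (its x, y, z), 0.9 kg; origin at the centre of its underside. Four slots open upward, centred at x = -60, -20, 20, 60 mm, y = 0; each is 10 mm wide along x, 40 mm long along y, 32 mm deep, its floor 8 mm above the bench. A plate home in a slot has its centre 52 mm above the bench.
- counter: Fixed grey batch counter, base 100 x 90 x 8 mm, housing 80 x 70 mm and 50 mm high; origin at the centre of its underside.
- lever (a joint): Angle of the counter's lever, 0 at rest pointing to the counter's -x; pushing it turns it clockwise seen from above (the knob moves from the counter's -x towards +y) to its stop at 1.0 rad. A spring returns it; about 1 N at the knob to start, 3.5 N at the stop.
- counter_axis (a point): Point on the lever's vertical axis at the height of the knob's middle (75 mm above the bench), 15 mm behind (+x of) the counter's centre.
- lever_knob (a point): Middle of the lever's upright round black knob, 14 mm thick, from 55 to 91 mm above the bench, 62 mm from the axis; the lever arm under it is 6 mm thick, its top 61 mm above the bench.
- amp_left: Black amplifier 99 x 34 x 89 mm standing on the bench right of the work, loose, a bystander; origin at its underside.
- amp_right: A second such amplifier beside it, loose, a bystander; origin at its underside.
- solder: White solder spool about 67 x 82 x 66 mm behind the work, loose, a bystander; origin at its underside.
Things that resemble listed ones, but are neither listed nor needed, are in the scene too. What is shaped like the plate_1 but purple is not meant.

How it is judged:
On the way, in this order (a step that is already met when the one before it is completed fails the run):
1. the clamp bar is swung up clear (at least 1.0 rad) while the plates still stand in the fixture (value of joint clamp_bar above 1 rad and z of each of plate_1, plate_2, plate_3, plate_4 in the frame of fixture below 0.1 m and x of plate_1 in the frame of fixture between -0.03 and 0.012 m and x of plate_2 in the frame of fixture between -0.03 and 0.012 m and x of plate_3 in the frame of fixture between -0.03 and 0.012 m and x of plate_4 in the frame of fixture between -0.03 and 0.012 m), for 0.2 s.
2. every plate stands on its short edge on the floor of a rack slot (z of plate_1 in the frame of rack between 0.046 and 0.058 m and x of plate_1 in the frame of rack between -0.075 and 0.075 m and y of plate_1 in the frame of rack between -0.015 and 0.015 m and angle between the z axis of each of plate_1, plate_2, plate_3, plate_4 and the z axis of rack, either way round below 0.25 rad and linear speed of each of plate_1, plate_2, plate_3, plate_4 below 0.03 m/s and z of plate_2 in the frame of rack between 0.046 and 0.058 m and x of plate_2 in the frame of rack between -0.075 and 0.075 m and y of plate_2 in the frame of rack between -0.015 and 0.015 m and z of plate_3 in the frame of rack between 0.046 and 0.058 m and x of plate_3 in the frame of rack between -0.075 and 0.075 m and y of plate_3 in the frame of rack between -0.015 and 0.015 m and z of plate_4 in the frame of rack between 0.046 and 0.058 m and x of plate_4 in the frame of rack between -0.075 and 0.075 m and y of plate_4 in the frame of rack between -0.015 and 0.015 m), for 0.2 s.
3. the clamp bar is fully down again (under 0.12 rad) (value of joint clamp_bar below 0.12 rad), for 0.2 s.
4. the counter's lever is swung to its stop (over 0.93 rad) (value of joint lever above 0.93 rad), for 0.1 s.
At the end, for the whole second after the job is handed in: Every plate stands at rest in a slot of the rack on its short edge (its centre 46 to 58 mm above the rack's underside, within 15 mm of the rack's middle line, within 0.25 rad of upright); the clamp bar is down (under 0.12 rad); the lever is back at rest (under 0.1 rad) (all of step 2 and value of joint clamp_bar below 0.12 rad and value of joint lever below 0.1 rad); the robot touches nothing.
It fails at once if the left amplifier is moved more than 3 cm (distance of amp_left from where it was at the start of the episode above 0.03 m).
It fails at once if the right amplifier is moved more than 3 cm (distance of amp_right from where it was at the start of the episode above 0.03 m).
It fails at once if the solder spool is moved more than 3 cm (distance of solder from where it was at the start of the episode above 0.03 m).
Of plate_1, plate_2, plate_3, plate_4 only 2 to 4 are there at a start; the rules pass over those that are not, and their reading is None.
At some moment in a run one of rack may be knocked a few centimetres aside while the robot is not near it.
It also fails if it takes over 210 s, if anything falls off the work surface, if the arm or the gripper's body presses on something with over 40 N, if the wrist force passes 120 N, or if a joint passes its speed limit or range.

## Working session

There is one attempt and no reset: what is moved stays moved. The work goes in short steps, Python scripts to look and compute and a tool call to move; the robot and the scene stay as the last step left them, time stands still between calls to the robot, and variables do not carry over. Pictures are saved under pics/ and viewed, at most 20 in all, crops included, and the job is handed in when it is done.

Besides the shell and the picture viewer there is one more tool, called after "Emit:" as name([rows], argument=value, ...), one row to a line, values as JSON. send_rows: Moves the arm, as the interface text tells. Its arguments: {"type":"object","properties":{"targets":{"type":"array"},"force":{"type":"number"}},"required":["targets"]}

```bash
mkdir -p pics
cat > h.py <<'E'
import numpy as np, cv2
from cell import monitor, read_camera, get_calibration, job, robot
from scipy.spatial.transform import Rotation as R
def rot(o):
    o=np.array(o,float)
    if o.shape==(3,3): return o
    return R.from_euler('xyz',o).as_matrix() if o.size==3 else R.from_quat(o).as_matrix()
def campose(name,st=None):
    c=get_calibration(name)
    if name!='wrist': return rot(c['orientation']),np.array(c['origin'])
    H=np.array(c['hand_eye']); Rt=rot(st['tool_rot'])
    return Rt@H[:3,:3], Rt@H[:3,3]+np.array(st['tool_pos'])
def rays(name,px,st=None):
    c=get_calibration(name)
    u=cv2.undistortPoints(np.array(px,float).reshape(-1,1,2),np.array(c['intrinsics']),np.array(c['D'])).reshape(-1,2)
    Rc,o=campose(name,st)
    return o, np.c_[u[:,0],-u[:,1],-np.ones(len(u))]@Rc.T
def onplane(name,px,z,st=None):
    o,d=rays(name,px,st); return o+d*((z-o[2])/d[:,2])[:,None]
def cloud(name,depth,st=None):
    v,u=np.mgrid[0:480,0:640]
    o,d=rays(name,np.c_[u.ravel(),v.ravel()],st)
    return (o+d*depth.ravel()[:,None]).reshape(480,640,3)
E
python3 - <<'E'
from h import *
print(monitor.observe())
for n in ['scene','side']:
    c=get_calibration(n); print(n,c['origin'],c['orientation'],c['intrinsics'])
    p,d=read_camera(n); cv2.imwrite(f'pics/{n}0.png',p[:,:,::-1]); np.savez(f'{n}0.npz',p=p,d=d)
print(get_calibration('wrist'))
E
```

```text
{'time': 0.0, 'qpos': array([ 9.72000368e-01,  3.42739678e-01,  1.52499089e+00, -3.67265270e-06,
        1.27541648e+00, -1.45979437e-01]), 'qvel': array([ 1.68410589e-03, -3.52971411e-04, -1.48254953e-03, -4.90392513e-05,
        8.32668593e-04, -1.06365359e-03]), 'joint_efforts': array([ 5.39196208e-04, -4.31237841e+01, -2.44216526e+01,  7.16839987e-02,
        5.60571975e-02, -1.27348708e-04]), 'tool_pos': array([0.22943028, 0.47176882, 0.22604529]), 'tool_rot': array([-3.14005428e+00, -2.22630606e-04,  2.68877703e+00]), 'contact_force': array([-0.26427665,  0.35482289, -0.00531863]), 'torque': array([ 0.03666589, -0.01327539,  0.02684932]), 'grip_force': 0.0, 'opening': 0.09195813784103549}
scene [-0.44498758 -0.88107518  0.77510161] [ 1.08480251  0.020135   -0.91741199] [[530.44319467   0.         319.37371385]
 [  0.         530.44319467 240.86478223]
 [  0.           0.           1.        ]]
side [0.02959694 0.92162756 0.53565415] [ 1.20905574 -0.00523225 -2.64758715] [[436.22237625   0.         321.34349245]
 [  0.         436.22237625 240.87133984]
 [  0.           0.           1.        ]]
{'intrinsics': array([[421.95197072,   0.        , 313.68349042],
       [  0.        , 421.95197072, 233.48851308],
       [  0.        ,   0.        ,   1.        ]]), 'D': array([0.01214212, 0.        , 0.        , 0.        , 0.        ]), 'hand_eye': array([[ 3.21599979e-04,  9.57216658e-01,  2.89372022e-01,
         7.84024426e-02],
       [ 9.99999825e-01, -4.51477521e-04,  3.82075226e-04,
        -4.33575616e-04],
       [ 4.96373734e-04,  2.89371849e-01, -9.57216635e-01,
        -1.59419470e-01],
       [ 0.00000000e+00,  0.00000000e+00,  0.00000000e+00,
         1.00000000e+00]])}
```

View pics/scene0.png

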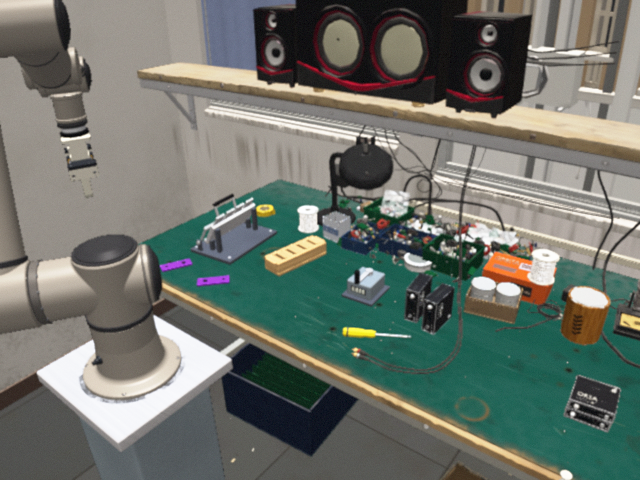

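View pics/side0.png

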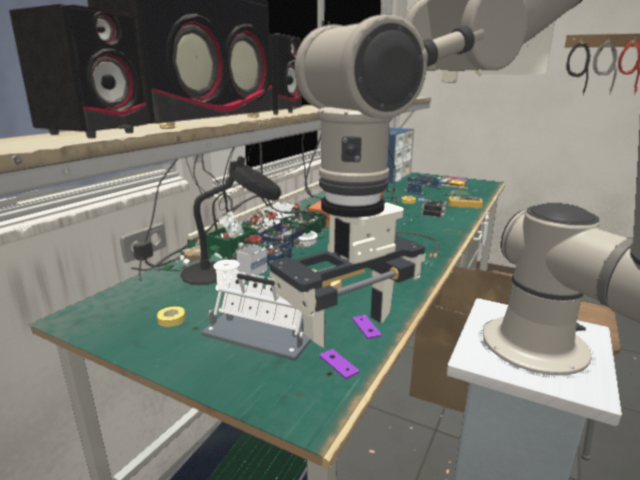

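The scene view shows the fixture at (235,235), the rack at (297,255), the counter at (365,285) and the amplifiers at (418,298) and (437,308). The solder spool is at (308,218). Possible mix-ups are the purple plates at (175,265) and (213,281), and a second spool at (545,262). I choose the silver plates in the fixture, and I'll check that choice in a crop.

Run:
```python
from h import *
S=np.load('scene0.npz'); p,d=S['p'],S['d']
a=cv2.resize(p[170:320,140:400],(780,450),interpolation=cv2.INTER_CUBIC)
cv2.imwrite('pics/crop1.png',a[:,:,::-1])
C=cloud('scene',d); ok=d>0
for n,(u,v) in dict(bench=(250,300),rack=(290,248),housing=(365,272),handle=(223,199),spool=(308,212),ampL=(418,280),p1=(213,281),p2=(175,265),knob=(362,272)).items(): print(n,C[v,u].round(3))
T=np.load('side0.npz'); C2=cloud('side',T['d'])
for n,(u,v) in dict(bench=(250,400),base=(250,340),spool=(227,268)).items(): print(n,C2[v,u].round(3))
b=cv2.resize(T['p'][240:390,180:400],(780,532),interpolation=cv2.INTER_CUBIC)
cv2.imwrite('pics/crop2.png',b[:,:,::-1])
```

```text
bench [ 0.344 -0.031  0.001]
rack [0.561 0.014 0.044]
housing [ 0.553 -0.248  0.06 ]
handle [0.539 0.256 0.146]
spool [0.741 0.09  0.071]
ampL [ 0.554 -0.4    0.09 ]
p1 [0.341 0.106 0.011]
p2 [0.335 0.262 0.01 ]
knob [ 0.558 -0.235  0.053]
bench [ 0.433  0.434 -0.001]
base [0.534 0.298 0.012]
spool [0.736 0.123 0.066]
```

View pics/crop1.png

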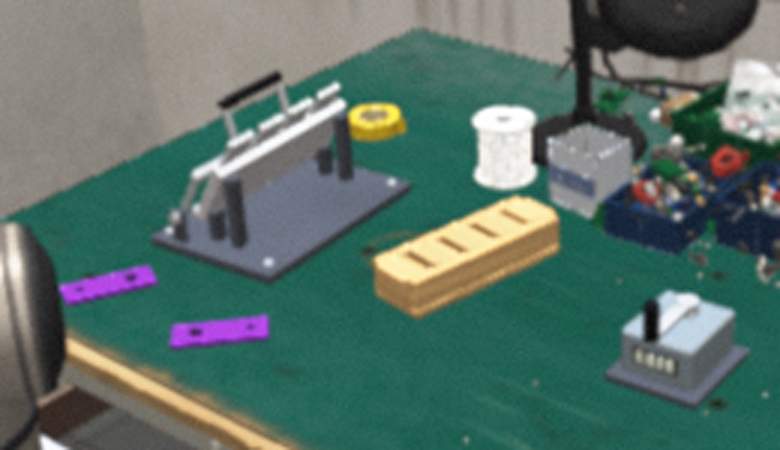

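View pics/crop2.png

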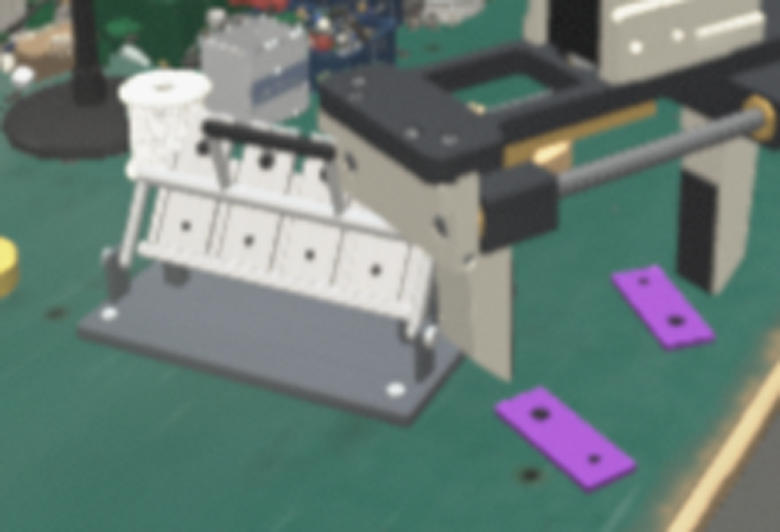

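All four channels hold silver plates. In the side crop they're at about (185,225), (248,240), (310,255) and (375,270), under the bar, and the handle is at (265,140). The two purple plates lie flat and aren't wanted. The fixture's front faces the side camera.

```bash
cat >> h.py <<'E'
def rect(P):
    (c,s,a)=cv2.minAreaRect((P[:,:2]*1000).astype(np.float32))
    return np.round(c,1),np.round(s,1),round(a,1)
E
python3 - <<'E'
from h import *
import cv2
for n,boxes in dict(scene=dict(fix=(185,205,280,265),rack=(260,230,335,278),cnt=(338,262,392,308)),side=dict(fix=(195,270,315,365))).items():
    S=np.load(n+'0.npz'); p,d=S['p'],S['d']; C=cloud(n,d)
    hsv=cv2.cvtColor(p,cv2.COLOR_RGB2HSV)
    for k,(a,b,c,e) in boxes.items():
        s=np.s_[b:e,a:c]; Q=C[s].reshape(-1,3); h=hsv[s].reshape(-1,3); ok=d[s].ravel()>0
        green=(h[:,0]>70)&(h[:,0]<95)&(h[:,1]>110)
        for lab,(z0,z1) in dict(base=(.004,.02),top=(.034,.05),mid=(.05,.07),all=(.02,.2)).items():
            m=ok&~green&(Q[:,2]>z0)&(Q[:,2]<z1)
            if k=='rack': m&=(h[:,0]<25)
            if m.sum()>30: print(n,k,lab,m.sum(),rect(Q[m]),Q[m].mean(0).round(3))
E
```

```text
scene fix base 1847 (array([576. , 281.1]), array([462.9, 302.1]), 44.2) [0.546 0.218 0.015]
scene fix top 368 (array([549.4, 143. ]), array([211.8, 291.4]), 10.5) [0.509 0.133 0.043]
scene fix mid 233 (array([533.5, 227. ]), array([ 71. , 213.7]), 85.2) [0.525 0.233 0.059]
scene fix all 1589 (array([553.4, 226.6]), array([455.6, 249.8]), 44.5) [0.533 0.206 0.069]
scene rack base 274 (array([612.5,  21.5]), array([294.4, 145.1]), 7.1) [ 0.558 -0.013  0.012]
scene rack top 837 (array([565.9,  -1.6]), array([ 71.8, 193.5]), 80.2) [ 0.56  -0.005  0.043]
scene rack all 1101 (array([597.5,  -6.6]), array([ 72.6, 258.9]), 80.8) [ 0.556 -0.009  0.039]
scene cnt base 395 (array([ 585. , -232.4]), array([223.3, 121.7]), 31.3) [ 0.528 -0.27   0.012]
scene cnt top 205 (array([ 529.6, -274.5]), array([ 55.9, 102.1]), 51.9) [ 0.521 -0.271  0.042]
scene cnt mid 415 (array([ 538.7, -257.8]), array([94.7, 71.2]), 3.5) [ 0.539 -0.263  0.057]
scene cnt all 841 (array([ 537.5, -257.4]), array([97.3, 72.5]), 2.3) [ 0.529 -0.266  0.049]
side fix base 2882 (array([640.8, 189.5]), array([216.4, 477.1]), 50.9) [0.57  0.251 0.012]
side fix top 650 (array([582.8, 182.3]), array([262.1, 320.1]), 32.4) [0.563 0.245 0.045]
side fix mid 970 (array([618.3, 219.7]), array([129.5, 365. ]), 65.0) [0.551 0.244 0.06 ]
side fix all 3426 (array([650.3, 180.1]), array([339.2, 358.1]), 25.1) [0.56  0.242 0.073]
```

Emit:
send_rows([
  {"translation": [-3,-1,-1.5],"spin": 0,"jaw": 1},
  {"translation": [-7,-2,-3],"spin": 0,"jaw": 1},
  {"translation": [-11,-3.5,-3.5],"spin": 0,"jaw": 1},
  {"translation": [-15,-5,-3.5],"spin": 0,"jaw": 1},
  {"translation": [-19,-6,-3.5],"spin": 0,"jaw": 1},
])

```text
time: 0.6
tool_pos: [0.3749, 0.3335, 0.2618]
tool_rot: [-3.141, -0.0, 2.689]
contact_force: [0.9, -0.2, 0.3]
opening: 0.0922
grip_force: 0.0
```

Emit:
send_rows([
  {"translation": [-4,-1,-1],"spin": 0,"jaw": 1},
  {"translation": [-8,-2,-2],"spin": 0,"jaw": 1},
  {"translation": [-12,-3.5,-3],"spin": 0,"jaw": 1},
  {"translation": [-16,-5,-3.5],"spin": 0,"jaw": 1},
  {"translation": [-18,-6,-4],"spin": 0,"jaw": 1},
])

```text
time: 1.1
tool_pos: [0.5118, 0.1998, 0.3013]
tool_rot: [-3.141, 0.0, 2.686]
contact_force: [-0.6, 0.5, -0.1]
opening: 0.0918
grip_force: 0.0
```

Run:
```python
from h import *
st=monitor.observe(); print(st['time'],st['tool_pos'],st['tool_rot'],st['qpos'])
p,d=read_camera('wrist'); cv2.imwrite('pics/w1.png',p[:,:,::-1]); np.savez('w1.npz',p=p,d=d,tp=st['tool_pos'],tr=st['tool_rot'])
```

```text
1.1 [0.51177231 0.19975524 0.30132973] [-3.14079948e+00  1.25548812e-04  2.68644003e+00] [ 2.33019788e-01  3.43043060e-01  1.31712792e+00 -6.95138559e-04
  1.48182848e+00 -8.82561957e-01]
```

View pics/w1.png

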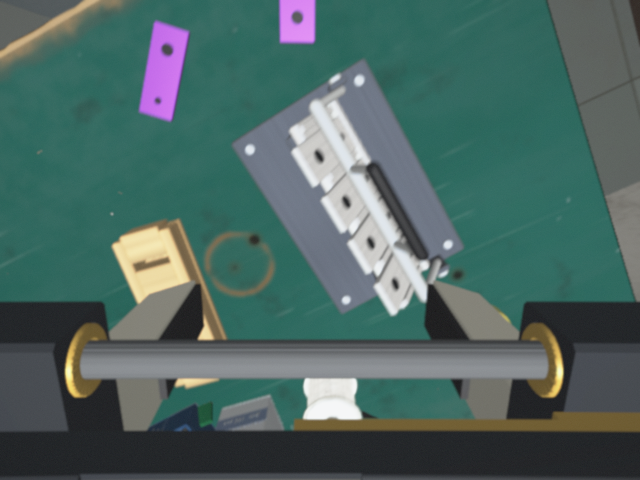

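The wrist view shows the fixture base corners at (234,146), (364,60), (462,246) and (343,313), and the handle from (370,167) to (425,258). Four silver plates lie behind the bar, and the rack end is at (160,260).

```bash
cat >> h.py <<'E'
def solve(W,L):
    "world xy W ~ yaw, t from local L"
    W,L=np.array(W),np.array(L); w,l=W-W.mean(0),L-L.mean(0)
    y=np.arctan2((l[:,0]*w[:,1]-l[:,1]*w[:,0]).sum(),(l*w).sum())
    Rm=np.array([[np.cos(y),-np.sin(y)],[np.sin(y),np.cos(y)]])
    t=W.mean(0)-Rm@L.mean(0); return y,t,np.linalg.norm(W-(L@Rm.T+t),axis=1)
E
python3 - <<'E'
from h import *
S=np.load('w1.npz'); st=dict(tool_pos=S['tp'],tool_rot=S['tr'])
p=S['p']; hsv=cv2.cvtColor(p,cv2.COLOR_RGB2HSV)
# refine base outline: not green within polygon
m=((hsv[...,1]<100)).astype(np.uint8); m[:40]=0; m[318:]=0; m[:,:225]=0; m[:,475:]=0
n,l,s,c=cv2.connectedComponentsWithStats(m); i=1+np.argmax(s[1:,4]); cn=max(cv2.findContours((l==i).astype(np.uint8),0,1)[0],key=cv2.contourArea)
ap=cv2.approxPolyDP(cv2.convexHull(cn),6,True).reshape(-1,2); print(ap.tolist())
W=onplane('wrist',[(234,146),(364,60),(462,246),(343,313)],.012,st)[:,:2]
L=np.array([[85,-116],[-75,-116],[-75,116],[85,116]])/1000.
for sg in (1,-1):
    y,t,r=solve(W,L*[1,sg]); print(sg,np.degrees(y),t,r*1000)
C=cloud('wrist',S['d'],st)
H=onplane('wrist',[(370,167),(425,258)],.138,st); print('handle ends',H)
for q in [(320,157),(347,203),(371,243),(396,285),(397,212),(160,262)]: print(q,C[q[1],q[0]].round(4))
E
```

```text
[[231, 143], [364, 58], [463, 243], [474, 317], [341, 314]]
1 -84.53375863405974 [0.54436584 0.23403002] [4.39096895 2.45338374 5.03131528 2.4723447 ]
-1 94.2154427975263 [0.54520967 0.22406628] [160.28369935 156.54848268 159.66200475 155.9133261 ]
handle ends [[0.49998648 0.25252639 0.138     ]
 [0.58708988 0.2628085  0.138     ]]
(320, 157) [0.4797 0.2204 0.1081]
(347, 203) [0.5247 0.2242 0.1088]
(371, 243) [0.5664 0.2281 0.1092]
(396, 285) [0.6136 0.2323 0.1075]
(397, 212) [0.5393 0.2568 0.1454]
(160, 262) [0.5131 0.0138 0.0339]
```

Emit:
send_rows([
  {"translation": [0,0,0],"spin": 8.5,"jaw": 0.4},
  {"translation": [0,0,0],"spin": 17,"jaw": 0.4},
  {"translation": [0,0,0],"spin": 25.5,"jaw": 0.4},
  {"translation": [0,0,0],"spin": 34,"jaw": 0.4},
  {"translation": [0,0,0],"spin": 42,"jaw": 0.4},
])

```text
time: 1.65
tool_pos: [0.5094, 0.2026, 0.3013]
tool_rot: [-3.141, -0.0, 1.95]
contact_force: [-0.4, 0.5, -0.6]
opening: 0.0561
grip_force: 0.0
```

Emit:
send_rows([
  {"translation": [0,0,0],"spin": 8.5,"jaw": 0.4},
  {"translation": [0,0,0],"spin": 17,"jaw": 0.4},
  {"translation": [0,0,0],"spin": 25.5,"jaw": 0.4},
  {"translation": [0,0,0],"spin": 34,"jaw": 0.4},
  {"translation": [0,0,0],"spin": 42,"jaw": 0.4},
])

```text
time: 2.15
tool_pos: [0.5094, 0.2027, 0.3012]
tool_rot: [-3.141, 0.0, 1.217]
contact_force: [0.7, 0.1, 0.4]
opening: 0.0366
grip_force: 0.0
```

Emit:
send_rows([
  {"translation": [0,0,0],"spin": 8.5,"jaw": 0.25},
  {"translation": [0,0,0],"spin": 17,"jaw": 0.25},
  {"translation": [0,0,0],"spin": 25.5,"jaw": 0.25},
  {"translation": [0,0,0],"spin": 34,"jaw": 0.25},
  {"translation": [0,0,0],"spin": 42,"jaw": 0.25},
])

```text
time: 2.65
tool_pos: [0.5094, 0.2027, 0.3013]
tool_rot: [-3.141, 0.001, 0.484]
contact_force: [0.3, -0.2, 0.1]
opening: 0.0229
grip_force: 0.0
```

Emit:
send_rows([
  {"translation": [0,0,0],"spin": 8.5,"jaw": 0.25},
  {"translation": [0,0,0],"spin": 17,"jaw": 0.25},
  {"translation": [0,0,0],"spin": 22.4,"jaw": 0.25},
  {"translation": [0,0,0],"spin": 22.4,"jaw": 0.25},
  {"translation": [0,0,0],"spin": 22.4,"jaw": 0.25},
])

```text
time: 3.15
tool_pos: [0.5096, 0.2026, 0.3015]
tool_rot: [-3.142, 0.001, 0.102]
contact_force: [0.1, -0.9, -0.1]
opening: 0.0229
grip_force: 0.0
```

```bash
cat >> h.py <<'E'
FY=np.radians(-84.6); FO=np.array([.5453,.2241,0]); FR=R.from_euler('z',FY).as_matrix()
def fx(x,y,z): return FO+FR@np.array([x,y,z])/1000
def totool(P,st=None):
    st=st or monitor.observe(); return (rot(st['tool_rot']).T@(np.array(P)-st['tool_pos'])*100).round(2)
E
python3 - <<'E'
from h import *
st=monitor.observe(); print(st['time'],st['tool_pos'],np.degrees(st['tool_rot']),st['qpos'],st['opening'])
p,d=read_camera('wrist'); cv2.imwrite('pics/w2.png',p[:,:,::-1]); np.savez('w2.npz',p=p,d=d,tp=st['tool_pos'],tr=st['tool_rot'])
print('handle',fx(-33,0,138),totool(fx(-33,0,126)))
S=np.load('scene0.npz'); C=cloud('scene',S['d'])
for q in [(365,165),(345,165),(390,165),(365,185),(365,145)]: print('lamp',C[q[1],q[0]].round(2))
E
```

```text
3.15 [0.50959482 0.20255887 0.30145714] [-1.79996367e+02  3.30791822e-02  5.82593302e+00] [2.38482864e-01 3.41050040e-01 1.31968506e+00 1.42118605e-04
 1.48142085e+00 1.70758477e+00] 0.022884601003799077
handle [0.54219443 0.25695354 0.138     ] [ 3.8  -5.09 17.55]
lamp [ 0.77 -0.1   0.26]
lamp [ 0.74 -0.06  0.26]
lamp [ 0.81 -0.16  0.26]
lamp [ 0.73 -0.13  0.21]
lamp [ 0.82 -0.07  0.3 ]
```

View pics/w2.png

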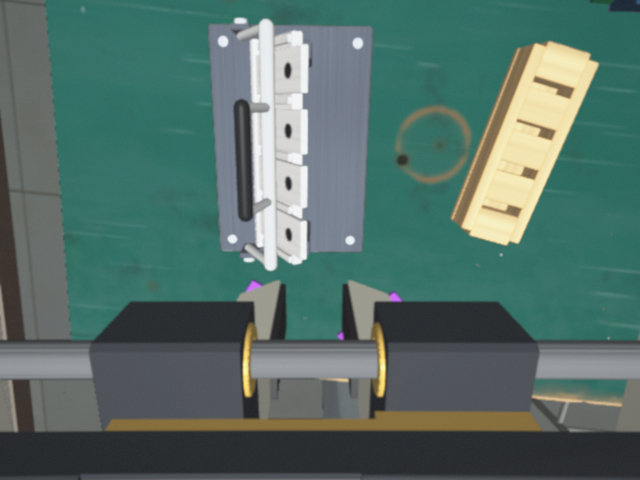

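The second wrist view shows the base corners at (209,27), (371,27), (362,251) and (221,251). The handle runs from (242,103) to (245,217). The rack's four slots are at about (552,87), (535,130), (517,171) and (500,212).

```bash
cat >> h.py <<'E'
def rack(name,p,d,st=None,zlo=.033,zhi=.047):
    C=cloud(name,d,st); h=cv2.cvtColor(p,cv2.COLOR_RGB2HSV)
    m=(h[...,0]>8)&(h[...,0]<26)&(h[...,1]>70)&(C[...,2]>zlo)&(C[...,2]<zhi)&(C[...,0]>.42)&(C[...,0]<.75)&(abs(C[...,1])<.13)&(d>0)
    m=cv2.morphologyEx(m.astype(np.uint8),cv2.MORPH_OPEN,np.ones((3,3)))
    P=C[m>0]; c,s,a=rect(P)
    if s[0]<s[1]: a+=90; s=s[::-1]
    return c,s,(a+90)%180-90,len(P),np.median(P[:,2]).round(4)
E
python3 - <<'E'
from h import *
S=np.load('w2.npz'); st=dict(tool_pos=S['tp'],tool_rot=S['tr'])
W=onplane('wrist',[(371,27),(209,27),(221,251),(362,251)],.012,st)[:,:2]
L=np.array([[75,116],[-85,116],[-85,-116],[75,-116]])/1000.
y,t,r=solve(W,L); print(np.degrees(y),t,r*1000)
W=onplane('wrist',[(358,43),(223,41),(232,239),(350,240)],.014,st)[:,:2]; print(np.linalg.norm(W-np.roll(W,1,0),axis=1), W.mean(0), np.degrees(np.arctan2(*(W[0]+W[1]-W[2]-W[3])[::-1])))
print('handle',onplane('wrist',[(242,103),(245,217)],.138,st))
print('rack wrist',rack('wrist',S['p'],S['d'],st))
# slots on top plane
print('slots',onplane('wrist',[(552,87),(535,130),(517,171),(500,212)],.04,st).round(4).tolist())
Q=np.load('scene0.npz'); print('rack scene',rack('scene',Q['p'],Q['d']))
E
```

```text
-84.51235036605712 [0.5429722  0.22453738] [1.81070007 3.02725645 1.06967799 2.2500163 ]
[0.20096421 0.1309315  0.2015138  0.13117754] [0.54289133 0.22946492] 5.0610296682612725
handle [[0.58362974 0.26226714 0.138     ]
 [0.49790376 0.25545956 0.138     ]]
rack wrist (array([5.669e+02, 2.000e-01]), array([191.5,  64.9]), -9.899999999999977, 4602, np.float64(0.041))
slots [[0.6258, -0.0108, 0.04], [0.5859, -0.0051, 0.04], [0.5454, 0.0025, 0.04], [0.5024, 0.0095, 0.04]]
rack scene (array([566. ,  -1.7]), array([193.6,  71. ]), -10.300000000000011, 759, np.float64(0.0435))
```

Emit:
send_rows([
  {"translation": [2,-2.6,2],"spin": 0.5,"jaw": 0.3},
  {"translation": [3.7,-5.2,5],"spin": 0.5,"jaw": 0.3},
  {"translation": [3.7,-5.2,9],"spin": 0.5,"jaw": 0.3},
  {"translation": [3.7,-5.2,12],"spin": 0.5,"jaw": 0.3},
  {"translation": [3.7,-5.2,13.5],"spin": 0.5,"jaw": 0.3},
])

```text
time: 3.7
tool_pos: [0.5399, 0.2576, 0.1631]
tool_rot: [3.14, 0.005, 0.092]
contact_force: [0.0, -0.1, -0.5]
opening: 0.0274
grip_force: 0.0
```

```bash
sed -i 's/-84.6/-84.7/; s/.5453,.2241,0/.5435,.2245,0/' h.py
python3 - <<'E'
from h import *
st=monitor.observe(); print(st['tool_pos'],np.degrees(st['tool_rot']))
p,d=read_camera('wrist'); cv2.imwrite('pics/w3.png',p[:,:,::-1])
C=cloud('wrist',d,st); m=(p.max(2)<60)&(C[...,2]>.125)&(C[...,2]<.155)&(d>0)&(abs(C[...,0]-.54)<.06)&(abs(C[...,1]-.258)<.03)
P=C[m]; print(len(P),P.mean(0),np.median(P,0),rect(P) if len(P)>5 else 0, totool([.541,.258,.126],st))
E
```

```text
[0.53993208 0.25756888 0.16314298] [179.93315534   0.30339299   5.29550461]
2139 [0.55117942 0.25952893 0.14420538] [0.5520007  0.25960894 0.14430379] (array([548.7, 259.3]), array([76. , 10.6]), 4.8) [ 0.13 -0.04  3.71]
```

View pics/w3.png

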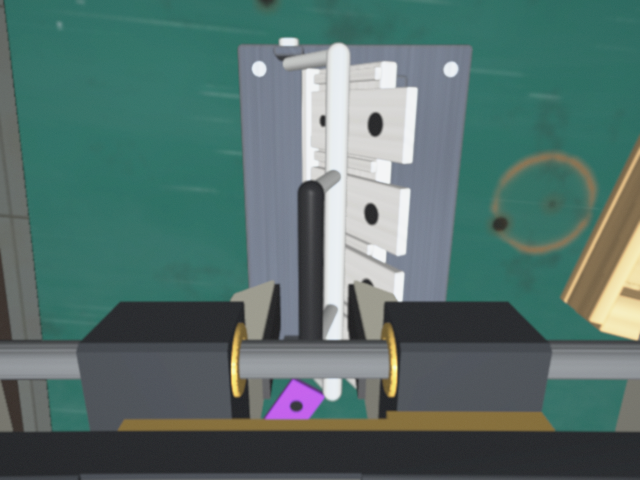

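The handle sits between the open fingers, from (312,190) down to (312,340), so I'll go down, grip it and swing it.

Emit:
send_rows([
  {"translation": [0,-0.1,2],"spin": 0,"jaw": 0.3},
  {"translation": [0,-0.1,3.7],"spin": 0,"jaw": 0.3},
  {"translation": [0,-0.1,3.7],"spin": 0,"jaw": 0},
  {"translation": [0,-0.1,3.7],"spin": 0,"jaw": 0},
  {"translation": [0,-0.1,3.7],"spin": 0,"jaw": 0},
], force=15)

```text
time: 4.25
tool_pos: [0.5421, 0.259, 0.131]
tool_rot: [-3.141, -0.002, 0.09]
contact_force: [0.1, 0.6, -0.6]
opening: 0.0112
grip_force: 15.0
```

Emit:
send_rows([
  {"translation": [0,0,0],"spin": 0,"jaw": 0},
  {"translation": [0,-1.3,0],"spin": 0,"jaw": 0},
  {"translation": [0,-2.6,0],"spin": 0,"jaw": 0},
  {"translation": [0,-3.9,0.2],"spin": 0,"jaw": 0},
  {"translation": [0,-5.1,0.6],"spin": 0,"jaw": 0},
])

```text
time: 4.75
tool_pos: [0.5376, 0.3107, 0.1243]
tool_rot: [-3.141, -0.003, 0.09]
contact_force: [2.8, -2.1, 1.8]
opening: 0.0113
grip_force: 15.0
```

Emit:
send_rows([
  {"translation": [0,-1.2,0.5],"spin": 0,"jaw": 0},
  {"translation": [0,-2.3,1.2],"spin": 0,"jaw": 0},
  {"translation": [0,-3.3,2.1],"spin": 0,"jaw": 0},
  {"translation": [0,-4.1,3.0],"spin": 0,"jaw": 0},
  {"translation": [0,-5.2,4.6],"spin": 0,"jaw": 0},
])

```text
time: 5.25
tool_pos: [0.5325, 0.3618, 0.0772]
tool_rot: [3.142, -0.001, 0.09]
contact_force: [5.5, -4.9, -0.4]
opening: 0.0113
grip_force: 15.0
```

Emit:
send_rows([
  {"translation": [0,-0.1,0.2],"spin": 0,"jaw": 0},
  {"translation": [0,-0.1,0.2],"spin": 0,"jaw": 0},
  {"translation": [0,-0.1,0.2],"spin": 0,"jaw": 0.25},
  {"translation": [0,-0.1,0.2],"spin": 0,"jaw": 0.25},
  {"translation": [0,-0.1,-2],"spin": 0,"jaw": 0.25},
])

```text
time: 5.75
tool_pos: [0.529, 0.3615, 0.0937]
tool_rot: [3.139, 0.009, 0.09]
contact_force: [-0.5, 0.9, -1.4]
opening: 0.0228
grip_force: 0.0
```

Run:
```python
from h import *
st=monitor.observe(); print(st['tool_pos'])
p,d=read_camera('side'); cv2.imwrite('pics/s2.png',cv2.resize(p[220:400,160:400],(800,600))[:,:,::-1])
```

```text
[0.52904032 0.36148327 0.09371183]
```

View pics/s2.png

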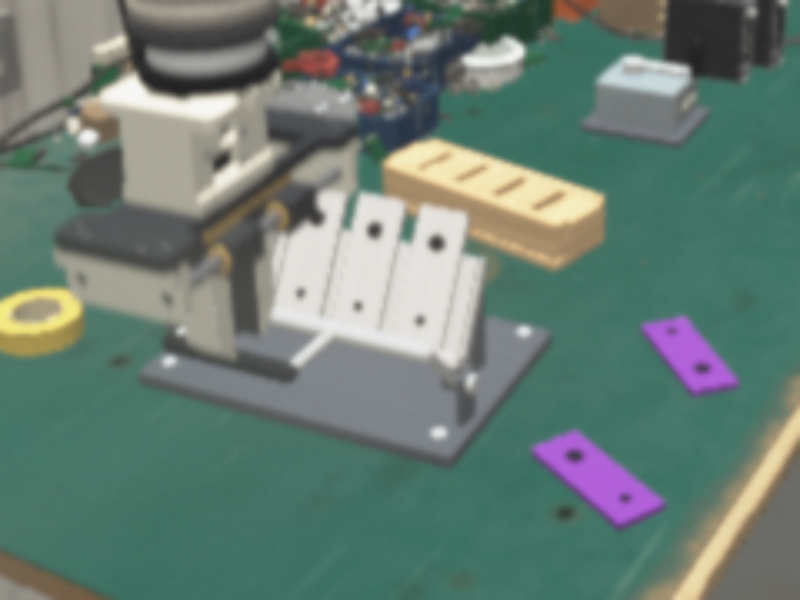

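The bar is swung clear: the handle lies low at about (265,365) in the crop, and the plates still stand at (437,250), (375,235) and (315,250). The fourth is hidden by the gripper. Next I measure the plate tops.

Run:
```python
from h import *
S=np.load('w2.npz'); st=dict(tool_pos=S['tp'],tool_rot=S['tr'])
C=cloud('wrist',S['d'],st); P=(C.reshape(-1,3)-FO)@FR*1000
P=P[S['d'].ravel()>0]
for y in (-69,-23,23,69):
    q=P[(abs(P[:,1]-y)<20)&(P[:,2]>100)&(P[:,2]<130)&(P[:,0]>-8)&(P[:,0]<25)]
    t=q[q[:,2]>117]; f=q[q[:,2]<115]
    print(y,len(q),len(t),t.mean(0).round(1),'max z',np.percentile(q[:,2],98).round(1),'x98',np.percentile(q[:,0],98).round(1),'y',np.percentile(q[:,1],[2,98]).round(1), 'face x at z105', f[abs(f[:,2]-105)<3][:,0].mean().round(1) if len(f) else None)
st=monitor.observe(); print(totool(fx(4,69,160),st),totool(fx(4,-69,160),st))
```

```text
-69 842 445 [  8.3 -65.2 122.9] max z 126.0 x98 13.0 y [-82.1 -49.1] face x at z105 -3.7
-23 938 495 [  8.4 -20.  122.8] max z 125.8 x98 12.8 y [-36.6  -3.8] face x at z105 -3.5
23 1004 528 [  8.4  22.7 122.9] max z 125.8 x98 12.7 y [ 6.4 38.8] face x at z105 -3.5
69 1159 626 [  8.7  68.  122.8] max z 126.0 x98 13.2 y [51.6 84.2] face x at z105 -3.5
[ 6.82 14.27 -6.04] [-6.98 14.3  -6.04]
```

Emit:
send_rows([
  {"translation": [0,0,-4],"spin": 0,"jaw": 0.25},
  {"translation": [0,0,-7],"spin": 0,"jaw": 0.4},
  {"translation": [2,4,-7],"spin": 0,"jaw": 0.4},
  {"translation": [4,8,-7],"spin": 0,"jaw": 0.4},
  {"translation": [6,12,-7],"spin": 0,"jaw": 0.4},
])

```text
time: 6.3
tool_pos: [0.6026, 0.2476, 0.1674]
tool_rot: [-3.141, 0.001, 0.091]
contact_force: [0.5, -0.0, -0.2]
opening: 0.0366
grip_force: 0.0
```

Emit:
send_rows([
  {"translation": [0.7,2.3,0],"spin": 0,"jaw": 0.4},
  {"translation": [0.7,2.3,0],"spin": 0,"jaw": 0.4},
  {"translation": [0.7,2.3,0],"spin": 0,"jaw": 0.4},
  {"translation": [0.7,2.3,0],"spin": 0,"jaw": 0.4},
  {"translation": [0.7,2.3,0],"spin": 0,"jaw": 0.4},
])

```text
time: 6.8
tool_pos: [0.611, 0.2274, 0.1676]
tool_rot: [-3.141, 0.0, 0.092]
contact_force: [0.7, -0.2, -0.1]
opening: 0.0365
grip_force: 0.0
```

Run:
```python
from h import *
st=monitor.observe(); print(st['tool_pos'],np.degrees(st['tool_rot']),totool(fx(4.5,68,104),st))
p,d=read_camera('wrist'); cv2.imwrite('pics/w4.png',p[:,:,::-1])
```

```text
[0.61102025 0.22737505 0.16762775] [-1.79980490e+02  1.67733647e-02  5.26596039e+00] [0.05 0.11 6.36]
```

View pics/w4.png

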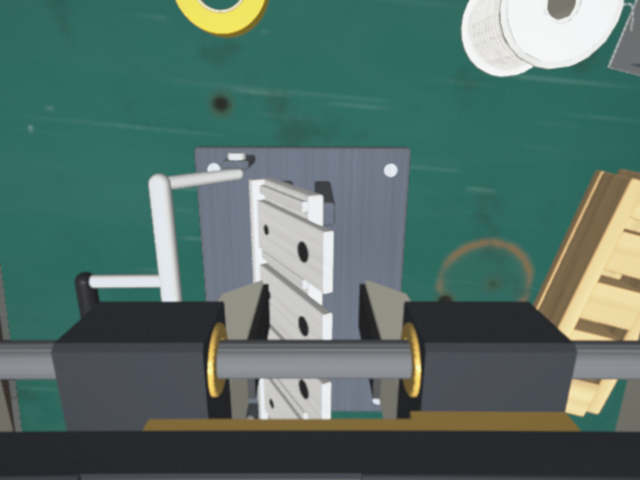

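The wrist view shows plate_4's top at (303,250), directly below the tool between the fingers. The bar is clear at left (165,240).

Emit:
send_rows([
  {"translation": [0,0.1,3],"spin": 0,"jaw": 0.4},
  {"translation": [0,0.1,5],"spin": 0,"jaw": 0.4},
  {"translation": [0,0.1,6.4],"spin": 0,"jaw": 0.4},
  {"translation": [0,0.1,6.4],"spin": 0,"jaw": 0.4},
  {"translation": [0,0.1,6.4],"spin": 0,"jaw": 0.2},
], force=10)

```text
time: 7.35
tool_pos: [0.6121, 0.2254, 0.1043]
tool_rot: [-3.141, -0.001, 0.091]
contact_force: [-0.1, 0.3, 0.4]
opening: 0.0324
grip_force: 0.0
```

Emit:
send_rows([
  {"translation": [0,0,0],"spin": 0,"jaw": 0},
  {"translation": [0,0,0],"spin": 0,"jaw": 0},
  {"translation": [0,0,0],"spin": 0,"jaw": 0},
  {"translation": [0,0,0],"spin": 0,"jaw": 0},
  {"translation": [0,0,0],"spin": 0,"jaw": 0},
])

```text
time: 7.85
tool_pos: [0.6124, 0.2255, 0.1049]
tool_rot: [-3.141, -0.002, 0.09]
contact_force: [0.3, 2.8, 5.7]
opening: 0.0152
grip_force: 9.4
```

Emit:
send_rows([
  {"translation": [0,-0.3,-0.4],"spin": 0,"jaw": 0},
  {"translation": [0,-0.7,-0.9],"spin": 0,"jaw": 0},
  {"translation": [0,-1.1,-1.5],"spin": 0,"jaw": 0},
  {"translation": [0,-1.5,-2.2],"spin": 0,"jaw": 0},
  {"translation": [0,-1.8,-3],"spin": 0,"jaw": 0},
])

```text
time: 8.35
tool_pos: [0.61, 0.2433, 0.1342]
tool_rot: [3.141, 0.0, 0.09]
contact_force: [-0.8, 1.6, -0.2]
opening: 0.0072
grip_force: 9.5
```

Emit:
send_rows([
  {"translation": [0,0,-2],"spin": 0,"jaw": 0},
  {"translation": [0,0,-4],"spin": 0,"jaw": 0},
  {"translation": [0,0,-6],"spin": 0,"jaw": 0},
  {"translation": [0,0,-8.5],"spin": 0,"jaw": 0},
  {"translation": [0,0,-8.5],"spin": 0,"jaw": 0},
], force=25)

```text
time: 8.85
tool_pos: [0.6119, 0.243, 0.2233]
tool_rot: [-3.141, -0.008, 0.09]
contact_force: [0.5, -0.8, -0.3]
opening: 0.0058
grip_force: 24.9
```

Run:
```python
from h import *
st=monitor.observe(); print(st['tool_pos'],np.degrees(st['tool_rot']),st['opening'])
p,d=read_camera('side'); cv2.imwrite('pics/s3.png',cv2.resize(p[180:360,160:400],(800,600))[:,:,::-1])
p,d=read_camera('scene'); print(rack('scene',p,d))
```

```text
[0.61189591 0.24302154 0.22334233] [-179.96570344   -0.43665666    5.1512601 ] 0.005813398531824465
(array([565.3,  -1.7]), array([190.8,  69.8]), -10.199999999999989, 674, np.float64(0.0431))
```

View pics/s3.png

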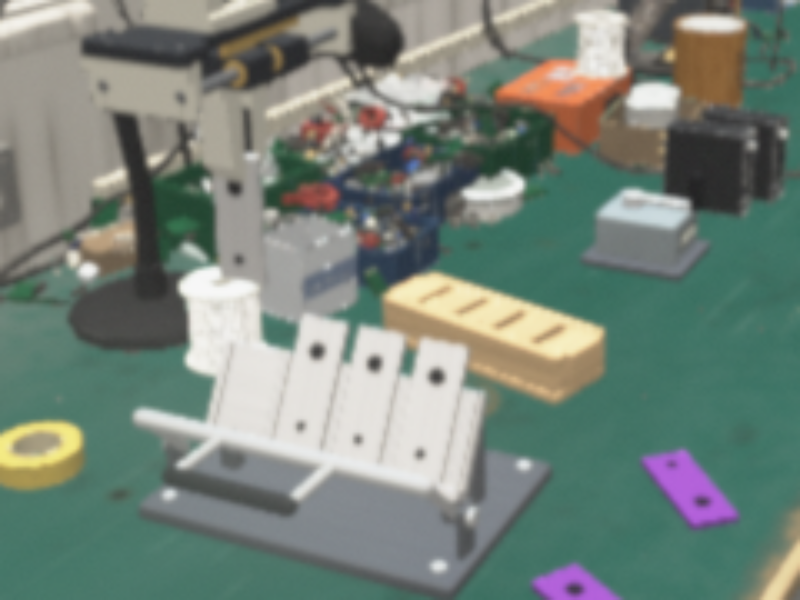

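The plate hangs upright in the fingers at (235,215), three plates are left in the fixture, and the rack is unmoved.

Run:
```python
from h import *
for n in('scene','side'):
    S=np.load(n+'0.npz'); C=cloud(n,S['d']).reshape(-1,3); C=C[S['d'].ravel()>0]
    q=C[(C[:,2]>.12)&(C[:,2]<.45)&(C[:,0]>.6)&(C[:,0]<.85)&(C[:,1]>-.3)&(C[:,1]<.15)]
    print(n,len(q)); 
    if len(q): print(np.percentile(q,[1,5,50,95,99],axis=0).round(3)); r=q[(q[:,0]<.76)]; print(len(r), r.min(0) if len(r) else 0)
    for z in (.15,.2,.25,.3):
        s=q[abs(q[:,2]-z)<.025]
        if len(s): print(z,len(s),np.percentile(s[:,0],3).round(3),np.percentile(s[:,1],[3,97]).round(3))
st=monitor.observe(); r=np.radians
print(totool([.626,-.0103,.16],st))
```

```text
scene 6000
[[ 0.72  -0.294  0.209]
 [ 0.731 -0.267  0.227]
 [ 0.824 -0.099  0.374]
 [ 0.84   0.107  0.443]
 [ 0.848  0.143  0.449]]
816 [ 0.71293414 -0.16142319  0.20025802]
0.15 2 0.849 [0.07  0.078]
0.2 262 0.718 [-0.165 -0.059]
0.25 1303 0.72 [-0.165 -0.024]
0.3 593 0.766 [-0.128 -0.035]
side 4647
[[ 0.719 -0.289  0.214]
 [ 0.731 -0.247  0.234]
 [ 0.824 -0.032  0.374]
 [ 0.841  0.13   0.444]
 [ 0.847  0.146  0.449]]
507 [ 0.71313263 -0.14567812  0.19671563]
0.2 118 0.716 [-0.118  0.01 ]
0.25 890 0.72 [-0.134  0.052]
0.3 353 0.773 [-0.082 -0.022]
[-0.71 25.33  5.92]
```

The lamp head starts at x≈0.713, y −0.165 to −0.03, above z≈0.2, so the far slot is tight. I'll put this plate in slot +20 and use it to drag the rack a few cm towards the robot.

Emit:
send_rows([
  {"translation": [-1,4.5,0],"spin": -8.5,"jaw": 0},
  {"translation": [-2,9,0],"spin": -17,"jaw": 0},
  {"translation": [-3,13.5,0],"spin": -25.5,"jaw": 0},
  {"translation": [-4,18,0],"spin": -34,"jaw": 0},
  {"translation": [-4.7,22,0],"spin": -42.5,"jaw": 0},
])

```text
time: 9.45
tool_pos: [0.5818, 0.0181, 0.2173]
tool_rot: [-3.14, 0.002, 0.832]
contact_force: [1.0, -0.1, -1.3]
opening: 0.0055
grip_force: 24.9
```

Emit:
send_rows([
  {"translation": [0,0,1],"spin": -8.5,"jaw": 0},
  {"translation": [0,0,2],"spin": -17,"jaw": 0},
  {"translation": [0,0,3],"spin": -25.5,"jaw": 0},
  {"translation": [0,0,4],"spin": -32.5,"jaw": 0},
  {"translation": [0,0,4],"spin": -32.5,"jaw": 0},
])

```text
time: 9.95
tool_pos: [0.5815, 0.02, 0.176]
tool_rot: [-3.136, 0.001, 1.394]
contact_force: [0.1, -0.0, -0.2]
opening: 0.0062
grip_force: 24.9
```

```bash
cat >> h.py <<'E'
def slot(c,a,x): a=np.radians(a); return np.array([c[0]+x*np.cos(a),c[1]+x*np.sin(a)])/1000
def look(x=20,z=.14,view=None):
    st=monitor.observe(); p,d=read_camera('wrist'); p2,d2=read_camera('scene')
    print(st['time'],st['tool_pos'].round(4),np.degrees(st['tool_rot']).round(2),'open',st['opening'])
    if view: cv2.imwrite(f'pics/{view}.png',p[:,:,::-1])
    np.savez('last.npz',p=p,d=d,tp=st['tool_pos'],tr=st['tool_rot'])
    for n,r in(('w',lambda:rack('wrist',p,d,st)),('s',lambda:rack('scene',p2,d2))):
        try:
            c,s,a,k,zz=r(); print(n,c,s,a,k,zz,'slot',slot(c,a,x).round(4),'tool',totool([*slot(c,a,x),z],st),'spin',round(np.degrees(st['tool_rot'][2])-(a+90),1))
        except Exception as e: print(n,e)
E
python3 -c "
from h import *
look(20,.14,'w5')"
```

```text
9.95 [0.5815 0.02   0.176 ] [-1.7968e+02  4.0000e-02  7.9860e+01] open 0.00620823173855872
w [ 5.666e+02 -2.000e-01] [191.6  64.2] -10.0 17106 0.0413 slot [ 0.5863 -0.0037] tool [-2.24  0.9   3.59] spin -0.1
s [565.2  -2.1] [191.7  70.5] -10.100000000000023 612 0.0428 slot [ 0.5849 -0.0056] tool [-2.46  0.8   3.59] spin -0.0
```

View pics/w5.png

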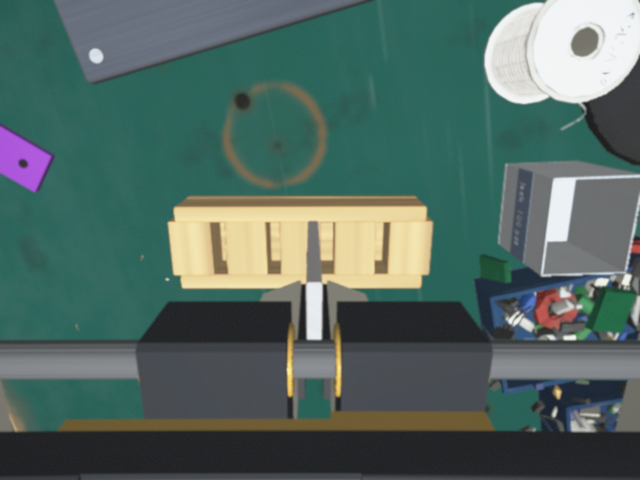

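The plate hangs straight over the rack: its lower end is at (313,225), and the slots are at columns 219, 274, 327 and 382.

Run:
```python
from h import *
S=np.load('last.npz'); st=dict(tool_pos=S['tp'],tool_rot=S['tr']); p,d=S['p'],S['d']
C=cloud('wrist',d,st); T=(C-S['tp'])@rot(S['tr'])*1000
m=np.zeros(d.shape,bool); m[215:340,303:325]=1; m&=(d>0)&(d<.3)&(T[...,2]<75)
q=T[m]; 
for a in range(-30,80,10):
    s=q[(q[:,2]>a)&(q[:,2]<a+10)]
    if len(s)>5: print(a,len(s),'x',np.percentile(s[:,0],[5,50,95]).round(1),'y',np.percentile(s[:,1],[5,50,95]).round(1))
W=onplane('wrist',[(211,222),(228,222),(211,274),(228,274),(266,222),(281,222),(375,222),(390,222)],.04,st).round(4); print(W[:,:2].tolist())
```

```text
-30 79 x [8.5 9.  9.4] y [-3.8 -3.   3.7]
-20 1089 x [-5.   7.7 16.6] y [-2.9 -0.3  2.7]
-10 194 x [ 8.7 16.3 16.9] y [-3.9 -0.3  3.7]
0 120 x [15.9 16.5 16.9] y [-2.9 -0.3  2.5]
10 104 x [16.1 16.5 16.9] y [-2.9 -0.4  2.3]
20 81 x [15.8 16.4 16.8] y [-3.1 -0.4  2.4]
30 81 x [15.9 16.4 16.9] y [-3.3 -0.4  2. ]
40 67 x [15.8 16.4 16.7] y [-3.5 -0.9  2.1]
50 74 x [ 1.2 16.3 16.7] y [-4.2 -1.   2.2]
60 42 x [15.9 16.5 16.7] y [-3.3 -1.   1.7]
[[0.5066, 0.0302], [0.5188, 0.0281], [0.4967, -0.0093], [0.5093, -0.0115], [0.546, 0.0233], [0.5567, 0.0214], [0.6238, 0.0096], [0.6345, 0.0077]]
```

Emit:
send_rows([
  {"translation": [-1.2,0.5,0],"spin": 0,"jaw": 0},
  {"translation": [-2.2,0.95,2],"spin": 0,"jaw": 0},
  {"translation": [-2.2,0.95,4],"spin": 0,"jaw": 0},
  {"translation": [-2.2,0.95,5.5],"spin": 0,"jaw": 0},
  {"translation": [-2.2,0.95,5.5],"spin": 0,"jaw": 0},
])

```text
time: 10.55
tool_pos: [0.5877, -0.0041, 0.122]
tool_rot: [-3.138, 0.0, 1.391]
contact_force: [-0.6, 0.7, -0.7]
opening: 0.0058
grip_force: 24.9
```

Emit:
send_rows([
  {"translation": [0,0,0.8],"spin": 0,"jaw": 0},
  {"translation": [0,0,1.6],"spin": 0,"jaw": 0},
  {"translation": [0,0,2.4],"spin": 0,"jaw": 0},
  {"translation": [0,0,3.2],"spin": 0,"jaw": 0},
  {"translation": [0,0,4.0],"spin": 0,"jaw": 0},
])

```text
time: 11.05
tool_pos: [0.5924, -0.0038, 0.0915]
tool_rot: [3.129, -0.0, 1.393]
contact_force: [-10.4, 0.6, 42.4]
opening: 0.0068
grip_force: 25.6
```

Emit:
send_rows([
  {"translation": [0,0,-1],"spin": 0,"jaw": 0},
  {"translation": [0,0,-2],"spin": 0,"jaw": 0},
  {"translation": [0,0,-4.5],"spin": 0,"jaw": 0},
  {"translation": [0,0,-4.5],"spin": 0,"jaw": 0},
  {"translation": [0,0,-4.5],"spin": 0,"jaw": 0},
])

```text
time: 11.55
tool_pos: [0.589, -0.0033, 0.1289]
tool_rot: [3.14, -0.0, 1.393]
contact_force: [-0.5, -0.2, -0.0]
opening: 0.0058
grip_force: 25.0
```

```bash
cat >> h.py <<'E'
def held():
    S=np.load('last.npz'); st=dict(tool_pos=S['tp'],tool_rot=S['tr']); p,d=S['p'],S['d']
    C=cloud('wrist',d,st); T=(C-S['tp'])@rot(S['tr'])*1000
    m=np.zeros(d.shape,bool); m[190:340,290:340]=1; m&=(d>0)&(T[...,2]<76)&(T[...,2]>0)&(abs(T[...,1])<14)&(T[...,0]>8)&(T[...,0]<24)&(C[...,2]>.043)
    q=T[m]
    for a in range(0,76,8):
        s=q[(q[:,2]>a)&(q[:,2]<a+8)]
        if len(s)>5: print(a,len(s),'x',np.percentile(s[:,0],[5,50,95]).round(1),'y',np.percentile(s[:,1],[5,50,95]).round(1))
E
python3 -c "
from h import *
look(20,.14,'w6'); held()"
```

```text
11.55 [ 0.589  -0.0033  0.1289] [ 1.7993e+02 -1.0000e-02  7.9800e+01] open 0.00578460934124574
w [5.667e+02 1.000e-01] [191.3  63.7] -10.0 18819 0.0413 slot [ 0.5864 -0.0034] tool [-0.05 -0.25 -1.11] spin -0.2
s [566.4  -1.9] [191.9  69.7] -10.0 619 0.0431 slot [ 0.5861 -0.0054] tool [-0.25 -0.25 -1.11] spin -0.2
0 95 x [15.8 16.2 16.6] y [-2.8 -0.3  2.5]
8 84 x [15.6 16.2 16.4] y [-2.9 -0.3  2.7]
16 79 x [15.5 16.2 16.5] y [-3.  -0.4  2.4]
24 62 x [15.6 16.2 16.5] y [-2.7 -0.2  2.4]
32 61 x [15.7 16.1 16.4] y [-2.8 -0.4  2.5]
40 53 x [15.5 16.  16.2] y [-2.9  0.1  2.6]
```

View pics/w6.png

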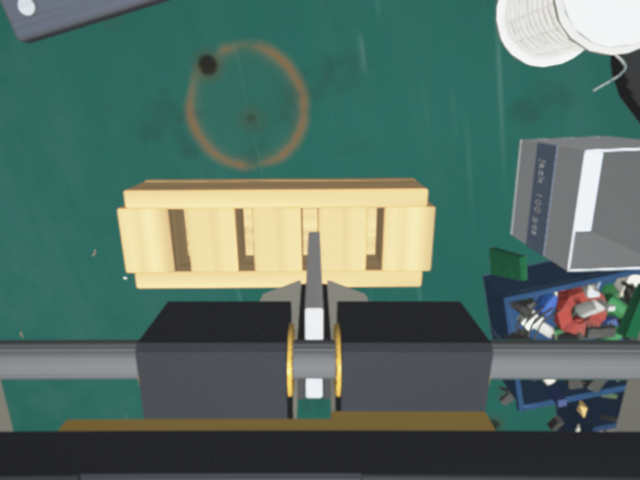

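The plate hit the slot rim and slid about 17 mm up in the grip. Slot 3 is centred at column 311 and the plate at 314, so I need about −2.3 mm along tool y.

Emit:
send_rows([
  {"translation": [0,-0.23,1],"spin": 0,"jaw": 0},
  {"translation": [0,-0.23,2],"spin": 0,"jaw": 0},
  {"translation": [0,-0.23,3],"spin": 0,"jaw": 0},
  {"translation": [0,-0.23,4],"spin": 0,"jaw": 0},
  {"translation": [0,-0.23,4.5],"spin": 0,"jaw": 0},
], force=12)

```text
time: 12.15
tool_pos: [0.5857, -0.0028, 0.0819]
tool_rot: [-3.139, 0.0, 1.393]
contact_force: [0.2, -0.3, -1.4]
opening: 0.0059
grip_force: 12.0
```

Emit:
send_rows([
  {"translation": [0,0,0.5],"spin": 0,"jaw": 0},
  {"translation": [0,0,1.0],"spin": 0,"jaw": 0},
  {"translation": [0,0,1.5],"spin": 0,"jaw": 0},
  {"translation": [0,0,2.0],"spin": 0,"jaw": 0},
  {"translation": [0,0,2.3],"spin": 0,"jaw": 0},
])

```text
time: 12.65
tool_pos: [0.5863, -0.0029, 0.0603]
tool_rot: [-3.141, -0.0, 1.393]
contact_force: [-0.7, 0.3, -0.4]
opening: 0.0055
grip_force: 12.0
```

Emit:
send_rows([
  {"translation": [0,-0.5,0],"spin": 0,"jaw": 0},
  {"translation": [0,-1.3,0],"spin": 0,"jaw": 0},
  {"translation": [0,-2.2,0],"spin": 0,"jaw": 0},
  {"translation": [0,-3.1,0],"spin": 0,"jaw": 0},
  {"translation": [0,-4,0],"spin": 0,"jaw": 0},
], force=30)

```text
time: 13.15
tool_pos: [0.5472, 0.0042, 0.0611]
tool_rot: [3.14, -0.0, 1.393]
contact_force: [4.4, -0.7, -3.5]
opening: 0.0059
grip_force: 30.0
```

Emit:
send_rows([
  {"translation": [0,0.2,0.4],"spin": 0,"jaw": 0},
  {"translation": [0,0.2,0.4],"spin": 0,"jaw": 0.2},
  {"translation": [0,0.2,0.4],"spin": 0,"jaw": 0.2},
  {"translation": [0,0.2,0.4],"spin": 0,"jaw": 0.2},
  {"translation": [0,0.2,-2],"spin": 0,"jaw": 0.2},
], force=10)

```text
time: 13.65
tool_pos: [0.5466, 0.0041, 0.0782]
tool_rot: [-3.134, 0.0, 1.393]
contact_force: [-0.2, 1.0, 0.2]
opening: 0.0183
grip_force: 0.0
```

Emit:
send_rows([
  {"translation": [0,0,-4.5],"spin": 0,"jaw": 0.2},
  {"translation": [0,0,-9],"spin": 0,"jaw": 0.2},
  {"translation": [0,0,-12],"spin": 0,"jaw": 0.2},
  {"translation": [0,0,-12],"spin": 0,"jaw": 0.2},
  {"translation": [0,0,-12],"spin": 0,"jaw": 0.2},
])

```text
time: 14.15
tool_pos: [0.5489, 0.0039, 0.2008]
tool_rot: [3.141, -0.0, 1.393]
contact_force: [-0.2, -0.1, -0.6]
opening: 0.0188
grip_force: 0.0
```

```bash
cat >> h.py <<'E'
def tops():
    S=np.load('last.npz'); st=dict(tool_pos=S['tp'],tool_rot=S['tr']); C=cloud('wrist',S['d'],st); h=cv2.cvtColor(S['p'],cv2.COLOR_RGB2HSV)
    m=(S['d']>0)&(h[...,1]<60)&(C[...,2]>.06)&(C[...,2]<.13)&(C[...,0]>.4)&(C[...,0]<.68)&(abs(C[...,1])<.09)&(S['d']>.2)
    n,l,s,c=cv2.connectedComponentsWithStats(m.astype(np.uint8))
    for i in range(1,n):
        if s[i,4]>60:
            q=C[l==i]; t=q[q[:,2]>np.percentile(q[:,2],95)-.006]; print('top',s[i,4],c[i].round(),t.mean(0).round(4),np.percentile(q[:,2],97).round(4))
E
python3 -c "
from h import *
look(60,.14,'w7'); tops()"
```

```text
14.15 [0.5489 0.0039 0.2008] [ 1.7998e+02 -1.0000e-02  7.9810e+01] open 0.01878621964068555
w [528.6   6.4] [190.   64.5] -10.199999999999989 10499 0.0413 slot [ 0.5877 -0.0042] tool [-0.11  3.96  6.08] spin 0.0
s [526.    6.5] [193.2  71.5] -9.399999999999977 595 0.043 slot [ 0.5852 -0.0033] tool [-0.06  3.7   6.08] spin -0.8
top 533 [309. 227.] [0.5458 0.0045 0.0972] 0.0986
```

View pics/w7.png

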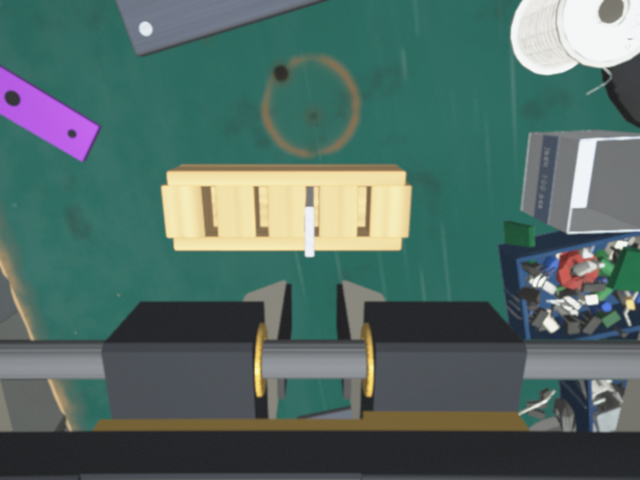

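The rack has been dragged to (0.527,0.006), and the plate is home in slot +20 with its top at (309,210), z≈0.097. Next is plate_3.

Emit:
send_rows([
  {"translation": [4.5,-0.4,0],"spin": 8.5,"jaw": 0.2},
  {"translation": [9,-0.8,0],"spin": 17,"jaw": 0.3},
  {"translation": [13.5,-1.3,0],"spin": 25.5,"jaw": 0.4},
  {"translation": [18,-1.7,0],"spin": 34,"jaw": 0.4},
  {"translation": [21.8,-2.1,0],"spin": 42.5,"jaw": 0.4},
])

```text
time: 14.75
tool_pos: [0.566, 0.2241, 0.1987]
tool_rot: [-3.14, 0.003, 0.673]
contact_force: [0.3, -0.0, 0.0]
opening: 0.0362
grip_force: 0.0
```

Emit:
send_rows([
  {"translation": [0,0,0],"spin": 8.5,"jaw": 0.4},
  {"translation": [0,0,1],"spin": 17,"jaw": 0.4},
  {"translation": [0,0,2.5],"spin": 25.5,"jaw": 0.4},
  {"translation": [0,0,4],"spin": 32,"jaw": 0.4},
  {"translation": [0,0,4],"spin": 32,"jaw": 0.4},
])

```text
time: 15.25
tool_pos: [0.5648, 0.2216, 0.1567]
tool_rot: [3.141, 0.008, 0.119]
contact_force: [-0.5, 0.1, 0.2]
opening: 0.0367
grip_force: 0.0
```

```bash
cat >> h.py <<'E'
def fixtops(y,z=104):
    st=monitor.observe(); p,d=read_camera('wrist'); print(st['time'],st['tool_pos'],np.degrees(st['tool_rot'][2]),st['opening'])
    P=(cloud('wrist',d,st).reshape(-1,3)-FO)@FR*1000
    P=P[(d.ravel()>0)]
    for yy in (-69,-23,23,69):
        q=P[(abs(P[:,1]-yy)<20)&(P[:,2]>117)&(P[:,2]<130)&(P[:,0]>-15)&(P[:,0]<25)]
        if len(q)>50: print(yy,len(q),q.mean(0).round(1),'x',np.percentile(q[:,0],[2,98]).round(1),'y',np.percentile(q[:,1],[2,98]).round(1))
    print(totool(fx(4.5,y,z),st))
E
python3 -c "
from h import *
fixtops(23)"
```

```text
15.25 [0.5647885  0.22159984 0.15670164] 6.80925822233987 0.03673447203716541
-69 500 [  8.  -57.  122.5] x [ 3.3 12.9] y [-67.4 -49.1]
-23 506 [  8.2  -9.1 122.3] x [ 3.6 13.1] y [-17.7  -3.3]
23 1319 [  8.5  24.  122.7] x [ 3.8 13.2] y [ 7.  39.7]
[ 0.25 -0.04  5.27]
```

Emit:
send_rows([
  {"translation": [0.25,0,2],"spin": 1.5,"jaw": 0.4},
  {"translation": [0.25,0,4],"spin": 1.5,"jaw": 0.4},
  {"translation": [0.25,0,5.2],"spin": 1.5,"jaw": 0.4},
  {"translation": [0.25,0,5.2],"spin": 1.5,"jaw": 0.2},
  {"translation": [0.25,0,5.2],"spin": 1.5,"jaw": 0},
], force=10)

```text
time: 15.8
tool_pos: [0.5697, 0.2225, 0.1093]
tool_rot: [-3.141, -0.001, 0.095]
contact_force: [-0.1, -0.2, 2.0]
opening: 0.0251
grip_force: 0.0
```

Emit:
send_rows([
  {"translation": [0,0,0],"spin": 0,"jaw": 0},
  {"translation": [0,0,0],"spin": 0,"jaw": 0},
  {"translation": [0,0,0],"spin": 0,"jaw": 0},
  {"translation": [0,-0.3,-0.4],"spin": 0,"jaw": 0},
  {"translation": [0,-0.7,-0.9],"spin": 0,"jaw": 0},
])

```text
time: 16.3
tool_pos: [0.5685, 0.2297, 0.1179]
tool_rot: [-3.141, 0.001, 0.093]
contact_force: [-0.4, 1.7, -1.4]
opening: 0.0101
grip_force: 9.0
```

Emit:
send_rows([
  {"translation": [0,-0.4,-0.6],"spin": 0,"jaw": 0},
  {"translation": [0,-0.8,-1.3],"spin": 0,"jaw": 0},
  {"translation": [0,-1.1,-2.1],"spin": 0,"jaw": 0},
  {"translation": [0,-1.1,-2.6],"spin": 0,"jaw": 0},
  {"translation": [0,-1.1,-3.1],"spin": 0,"jaw": 0},
])

```text
time: 16.8
tool_pos: [0.5678, 0.2404, 0.1494]
tool_rot: [3.142, -0.0, 0.094]
contact_force: [0.7, 0.9, -0.1]
opening: 0.006
grip_force: 9.8
```

Emit:
send_rows([
  {"translation": [0,0,-2],"spin": 0,"jaw": 0},
  {"translation": [0,0,-4],"spin": 0,"jaw": 0},
  {"translation": [0,0,-6],"spin": 0,"jaw": 0},
  {"translation": [0,0,-7.5],"spin": 0,"jaw": 0},
  {"translation": [0,0,-7.5],"spin": 0,"jaw": 0},
], force=25)

```text
time: 17.3
tool_pos: [0.5688, 0.2402, 0.2263]
tool_rot: [-3.141, -0.005, 0.093]
contact_force: [0.2, -0.1, -0.3]
opening: 0.0058
grip_force: 24.9
```

Emit:
send_rows([
  {"translation": [0,5,0],"spin": -8.5,"jaw": 0},
  {"translation": [-0.2,10,0],"spin": -17,"jaw": 0},
  {"translation": [-0.3,15,0],"spin": -25.5,"jaw": 0},
  {"translation": [-0.4,20,0],"spin": -34,"jaw": 0},
  {"translation": [-0.5,24,0],"spin": -42.5,"jaw": 0},
])

```text
time: 17.8
tool_pos: [0.5843, 0.0041, 0.2227]
tool_rot: [-3.14, 0.001, 0.802]
contact_force: [-0.0, 0.8, -0.6]
opening: 0.0058
grip_force: 24.9
```

Emit:
send_rows([
  {"translation": [0,0,1],"spin": -8.5,"jaw": 0},
  {"translation": [0,0,2],"spin": -17,"jaw": 0},
  {"translation": [0,0,3],"spin": -25.5,"jaw": 0},
  {"translation": [0,0,4.5],"spin": -32.2,"jaw": 0},
  {"translation": [0,0,4.5],"spin": -32.2,"jaw": 0},
])

```text
time: 18.3
tool_pos: [0.5831, 0.0059, 0.1758]
tool_rot: [-3.136, 0.001, 1.359]
contact_force: [-0.6, -0.6, -0.7]
opening: 0.0058
grip_force: 24.9
```

```bash
python3 -c "
from h import *
look(60,.12,'w8'); held(); tops()"
```

```text
18.3 [0.5831 0.0059 0.1758] [-1.7967e+02  4.0000e-02  7.7860e+01] open 0.005827307380098547
w [527.7   6.6] [192.1  64.4] -10.199999999999989 15261 0.0414 slot [ 0.5868 -0.004 ] tool [-0.89  0.59  5.58] spin -1.9
s [524.9   5.9] [188.5  72.1] -10.100000000000023 584 0.0427 slot [ 0.584  -0.0046] tool [-1.01  0.33  5.58] spin -2.0
0 102 x [12.2 13.  13.4] y [-3.2 -0.3  2.6]
8 85 x [12.5 13.  13.3] y [-3.  -0.3  2.2]
16 82 x [12.5 12.9 13.4] y [-3.  -0.4  2.3]
24 69 x [12.4 12.9 13.3] y [-3.2 -0.4  2. ]
32 61 x [12.5 12.9 13.3] y [-3.3 -0.9  2. ]
40 52 x [12.5 12.9 13.2] y [-3.4 -0.9  1.8]
48 49 x [12.6 12.9 13.3] y [-3.5 -0.9  1.7]
56 44 x [12.4 12.8 13.3] y [-3.7 -1.   1.6]
64 43 x [12.1 12.8 13.1] y [-3.8 -1.1  1.8]
72 6 x [12.5 12.7 12.9] y [-3.1 -0.8  0.5]
top 1040 [258. 250.] [0.5464 0.0046 0.097 ] 0.0984
top 127 [312. 232.] [0.5849 0.0187 0.1261] 0.1286
```

View pics/w8.png

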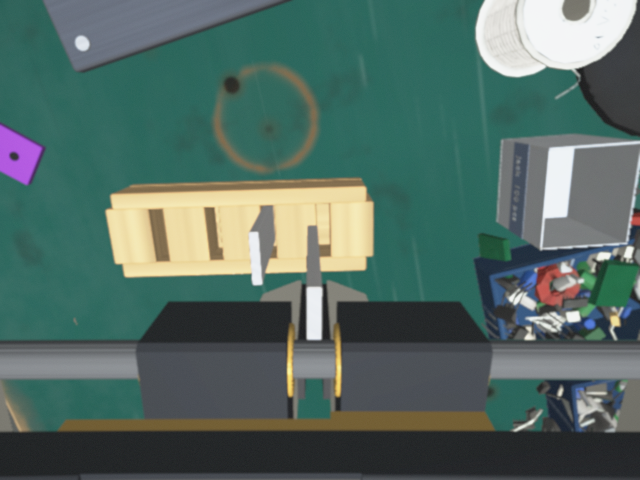

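Slot +60 is at column ~323 and the plate at 313. The first racked plate's top is at (255,258), home.

Emit:
send_rows([
  {"translation": [-0.5,0.55,1],"spin": -1.9,"jaw": 0},
  {"translation": [-0.5,0.55,2.5],"spin": -1.9,"jaw": 0},
  {"translation": [-0.5,0.55,4],"spin": -1.9,"jaw": 0},
  {"translation": [-0.5,0.55,4.5],"spin": -1.9,"jaw": 0},
  {"translation": [-0.5,0.55,4.5],"spin": -1.9,"jaw": 0},
])

```text
time: 18.9
tool_pos: [0.5891, 0.0001, 0.1336]
tool_rot: [-3.141, -0.0, 1.39]
contact_force: [0.2, 0.3, -1.3]
opening: 0.0059
grip_force: 24.9
```

```bash
python3 -c "
from h import *
look(60,.12); held()"
```

```text
18.9 [5.891e-01 1.000e-04 1.336e-01] [-179.96   -0.     79.65] open 0.0059022136647344965
w [527.9   7. ] [192.4  63.8] -10.0 20073 0.0414 slot [ 0.587  -0.0034] tool [-0.38 -0.15  1.36] spin -0.4
s [526.5   2.4] [191.3  70.5] -12.199999999999989 568 0.0426 slot [ 0.5851 -0.0103] tool [-1.09 -0.2   1.36] spin 1.8
0 106 x [12.3 13.  13.4] y [-3.2 -0.3  2.5]
8 90 x [12.2 13.  13.3] y [-3.2 -0.8  2.2]
16 73 x [12.5 13.  13.3] y [-3.1 -0.4  2.3]
24 71 x [12.6 13.  13.2] y [-3.2 -0.8  2. ]
32 59 x [12.5 12.9 13.3] y [-3.3 -0.9  2. ]
40 55 x [12.4 12.9 13.1] y [-3.1 -0.9  1.8]
48 47 x [12.4 12.9 13.1] y [-3.6 -1.   1.6]
56 46 x [12.4 12.8 13.1] y [-3.7 -1.3  1.6]
64 42 x [12.2 12.8 13.1] y [-3.8 -1.   1.7]
72 6 x [12.  12.8 12.9] y [-3.1 -1.4  1.3]
```

Emit:
send_rows([
  {"translation": [0,-0.08,0.8],"spin": 0,"jaw": 0},
  {"translation": [0,-0.08,1.6],"spin": 0,"jaw": 0},
  {"translation": [0,-0.08,2.4],"spin": 0,"jaw": 0},
  {"translation": [0,-0.08,3.2],"spin": 0,"jaw": 0},
  {"translation": [0,-0.08,3.5],"spin": 0,"jaw": 0},
], force=12)

```text
time: 19.5
tool_pos: [0.5878, 0.0003, 0.0974]
tool_rot: [-3.14, 0.0, 1.391]
contact_force: [-0.1, -0.4, -1.2]
opening: 0.0058
grip_force: 12.0
```

In the slot with no resistance. Next: go down, release, lift.

Emit:
send_rows([
  {"translation": [0,0,0.6],"spin": 0,"jaw": 0},
  {"translation": [0,0,1.2],"spin": 0,"jaw": 0},
  {"translation": [0,0,1.6],"spin": 0,"jaw": 0},
  {"translation": [0,0,1.6],"spin": 0,"jaw": 0.18},
  {"translation": [0,0,1.6],"spin": 0,"jaw": 0.18},
])

```text
time: 20.0
tool_pos: [0.5885, 0.0002, 0.0827]
tool_rot: [3.141, -0.0, 1.391]
contact_force: [-0.5, 0.4, 0.1]
opening: 0.0151
grip_force: 0.0
```

Emit:
send_rows([
  {"translation": [0,0,0],"spin": 0,"jaw": 0.18},
  {"translation": [0,0,-2],"spin": 0,"jaw": 0.18},
  {"translation": [0,0,-6],"spin": 0,"jaw": 0.18},
  {"translation": [0,0,-10],"spin": 0,"jaw": 0.18},
  {"translation": [0,0,-12],"spin": 0,"jaw": 0.18},
])

```text
time: 20.5
tool_pos: [0.5897, 0.0001, 0.2066]
tool_rot: [3.136, -0.0, 1.391]
contact_force: [-0.1, -0.4, -0.3]
opening: 0.0169
grip_force: 0.0
```

```bash
python3 -c "
from h import *
look(-20,.12); tops(); print(totool(fx(4.5,-22,160)))"
```

```text
20.5 [5.897e-01 1.000e-04 2.066e-01] [ 1.7969e+02 -2.0000e-02  7.9730e+01] open 0.01689878816486081
w [528.1   6.9] [191.6  63.6] -10.199999999999989 11918 0.0414 slot [0.5084 0.0104] tool [-0.43 -8.23  8.61] spin -0.1
s [523.    4.6] [185.5  69.1] -9.300000000000011 552 0.0431 slot [0.5033 0.0078] tool [-0.78 -8.69  8.61] spin -1.0
top 831 [250. 228.] [0.5463 0.0044 0.0971] 0.0985
top 542 [311. 229.] [ 0.5878 -0.0031  0.0973] 0.0986
[ 20.23 -10.62   4.57]
```

Emit:
send_rows([
  {"translation": [4,-2,0],"spin": 8.5,"jaw": 0.2},
  {"translation": [8,-4,0],"spin": 17,"jaw": 0.3},
  {"translation": [12,-6.3,0],"spin": 25.5,"jaw": 0.4},
  {"translation": [16,-8.5,0],"spin": 34,"jaw": 0.4},
  {"translation": [20.2,-10.6,0],"spin": 42.5,"jaw": 0.4},
])

```text
time: 21.1
tool_pos: [0.52, 0.2153, 0.2012]
tool_rot: [-3.141, 0.002, 0.669]
contact_force: [0.6, 0.4, 0.5]
opening: 0.0363
grip_force: 0.0
```

Emit:
send_rows([
  {"translation": [0,0,0],"spin": 8.5,"jaw": 0.4},
  {"translation": [0,0,1],"spin": 17,"jaw": 0.4},
  {"translation": [0,0,2.5],"spin": 25.5,"jaw": 0.4},
  {"translation": [0,0,4.5],"spin": 32.5,"jaw": 0.4},
  {"translation": [0,0,4.5],"spin": 32.5,"jaw": 0.4},
])

```text
time: 21.6
tool_pos: [0.5191, 0.2135, 0.1539]
tool_rot: [3.141, 0.007, 0.107]
contact_force: [-0.6, -0.0, 0.5]
opening: 0.0366
grip_force: 0.0
```

```bash
python3 -c "
from h import *
fixtops(-22)"
```

```text
21.6 [0.51914833 0.21347094 0.15393178] 6.141054694495788 0.0365727563564915
-69 430 [  8.1 -54.7 122.5] x [ 3.6 12.9] y [-62.4 -49.1]
-23 1349 [  8.4 -19.2 122.8] x [ 3.5 13. ] y [-36.2  -3.5]
[ 0.37 -0.42  4.99]
```

Emit:
send_rows([
  {"translation": [0.45,-0.4,1.5],"spin": 0.8,"jaw": 0.4},
  {"translation": [0.45,-0.4,3.5],"spin": 0.8,"jaw": 0.4},
  {"translation": [0.45,-0.4,5.1],"spin": 0.8,"jaw": 0.4},
  {"translation": [0.45,-0.4,5.1],"spin": 0.8,"jaw": 0.2},
  {"translation": [0.45,-0.4,5.1],"spin": 0.8,"jaw": 0},
], force=10)

```text
time: 22.15
tool_pos: [0.5259, 0.2187, 0.1069]
tool_rot: [-3.141, -0.0, 0.095]
contact_force: [0.5, -0.0, 0.5]
opening: 0.0251
grip_force: 0.0
```

Emit:
send_rows([
  {"translation": [0,0,0],"spin": 0,"jaw": 0},
  {"translation": [0,0,0],"spin": 0,"jaw": 0},
  {"translation": [0,0,0],"spin": 0,"jaw": 0},
  {"translation": [0,-0.3,-0.4],"spin": 0,"jaw": 0},
  {"translation": [0,-0.7,-0.9],"spin": 0,"jaw": 0},
])

```text
time: 22.65
tool_pos: [0.5247, 0.2259, 0.1161]
tool_rot: [-3.141, 0.0, 0.094]
contact_force: [0.3, 1.2, -0.7]
opening: 0.0107
grip_force: 9.0
```

Emit:
send_rows([
  {"translation": [0,-0.4,-0.6],"spin": 0,"jaw": 0},
  {"translation": [0,-0.8,-1.3],"spin": 0,"jaw": 0},
  {"translation": [0,-1.1,-2.1],"spin": 0,"jaw": 0},
  {"translation": [0,-1.1,-2.6],"spin": 0,"jaw": 0},
  {"translation": [0,-1.1,-3.1],"spin": 0,"jaw": 0},
])

```text
time: 23.15
tool_pos: [0.5239, 0.2365, 0.1473]
tool_rot: [3.142, -0.0, 0.094]
contact_force: [-0.1, 1.8, 0.1]
opening: 0.0063
grip_force: 9.8
```

Emit:
send_rows([
  {"translation": [0,0,-2],"spin": 0,"jaw": 0},
  {"translation": [0,0,-4],"spin": 0,"jaw": 0},
  {"translation": [0,0,-6],"spin": 0,"jaw": 0},
  {"translation": [0,0,-7.5],"spin": 0,"jaw": 0},
  {"translation": [0,0,-7.5],"spin": 0,"jaw": 0},
], force=25)

```text
time: 23.65
tool_pos: [0.5249, 0.2363, 0.2241]
tool_rot: [-3.141, -0.004, 0.094]
contact_force: [0.3, -0.6, -1.2]
opening: 0.0059
grip_force: 24.9
```

```bash
python3 -c "
from h import *
look(-20,.17)"
```

```text
23.65 [0.5249 0.2363 0.2241] [-179.98   -0.25    5.38] open 0.0059018644269125484
w [540.8  18.1] [190.8  65. ] -10.300000000000011 10811 0.0413 slot [0.5211 0.0217] tool [-2.42 21.33  5.39] spin -74.3
s [538.3  14.8] [191.8  68.1] -10.199999999999989 565 0.0428 slot [0.5186 0.0183] tool [-2.7  21.64  5.39] spin -74.4
```

The rack has been knocked to (0.541,0.018), so I'll use its new pose.

Emit:
send_rows([
  {"translation": [-0.5,4.4,0],"spin": -8.5,"jaw": 0},
  {"translation": [-1,8.8,0],"spin": -17,"jaw": 0},
  {"translation": [-1.5,13,0],"spin": -25.5,"jaw": 0},
  {"translation": [-2,17,0],"spin": -34,"jaw": 0},
  {"translation": [-2.4,21.2,0],"spin": -42,"jaw": 0},
])

```text
time: 24.25
tool_pos: [0.519, 0.0245, 0.2204]
tool_rot: [-3.14, 0.002, 0.812]
contact_force: [1.1, -0.6, -0.7]
opening: 0.0054
grip_force: 24.9
```

Emit:
send_rows([
  {"translation": [0,0,0],"spin": -8.5,"jaw": 0},
  {"translation": [0,0,1],"spin": -17,"jaw": 0},
  {"translation": [0,0,2],"spin": -25.5,"jaw": 0},
  {"translation": [0,0,3],"spin": -31.5,"jaw": 0},
  {"translation": [0,0,4.5],"spin": -31.5,"jaw": 0},
])

```text
time: 24.75
tool_pos: [0.5196, 0.0259, 0.1755]
tool_rot: [-3.14, 0.0, 1.358]
contact_force: [-0.1, 0.6, 0.1]
opening: 0.0057
grip_force: 24.9
```

```bash
python3 -c "
from h import *
look(-20,.12); held(); tops()"
```

```text
24.75 [0.5196 0.0259 0.1755] [-1.7993e+02  1.0000e-02  7.7830e+01] open 0.005680728740637267
w [541.1  17.6] [190.   63.7] -10.699999999999989 5445 0.0411 slot [0.5214 0.0213] tool [-0.4   0.29  5.55] spin -1.5
s [537.1  17.1] [187.3  71. ] -10.899999999999977 523 0.0428 slot [0.5175 0.0209] tool [-0.53 -0.09  5.55] spin -1.3
0 110 x [13.  13.7 14.1] y [-3.2 -0.3  2.6]
8 82 x [13.2 13.7 14. ] y [-2.9 -0.3  2.3]
16 79 x [13.3 13.7 14. ] y [-3.  -0.4  2.3]
24 67 x [13.1 13.7 14. ] y [-3.1 -0.4  2.3]
32 62 x [13.2 13.7 14. ] y [-3.3 -0.4  2. ]
40 55 x [13.  13.6 14. ] y [-3.5 -0.9  2.1]
48 49 x [12.9 13.6 13.8] y [-3.4 -0.4  1.7]
56 45 x [13.  13.6 13.9] y [-3.7 -1.5  1.6]
64 37 x [12.8 13.5 13.9] y [-3.8 -1.   1.7]
top 1787 [452. 237.] [0.6051 0.0071 0.0964] 0.0981
top 1482 [392. 239.] [0.5683 0.0136 0.0962] 0.0979
top 129 [313. 231.] [0.5217 0.0393 0.1264] 0.1293
```

Emit:
send_rows([
  {"translation": [-0.05,0.25,1],"spin": -1.9,"jaw": 0},
  {"translation": [-0.05,0.25,2.5],"spin": -1.9,"jaw": 0},
  {"translation": [-0.05,0.25,4],"spin": -1.9,"jaw": 0},
  {"translation": [-0.05,0.25,4],"spin": -1.9,"jaw": 0},
  {"translation": [-0.05,0.25,4],"spin": -1.9,"jaw": 0},
])

```text
time: 25.35
tool_pos: [0.5223, 0.025, 0.1369]
tool_rot: [-3.141, 0.0, 1.389]
contact_force: [0.3, -0.4, -0.9]
opening: 0.0056
grip_force: 24.9
```

```bash
python3 -c "
from h import *
look(-20,.12,'w9'); held()"
```

```text
25.35 [0.5223 0.025  0.1369] [-179.97    0.     79.56] open 0.005572382713989285
w [541.1  18. ] [191.2  63.3] -10.800000000000011 7541 0.0412 slot [0.5215 0.0217] tool [-0.34 -0.03  1.69] spin 0.4
s [539.8  16.2] [192.5  69.5] -10.300000000000011 506 0.0425 slot [0.5201 0.0198] tool [-0.56 -0.12  1.69] spin -0.1
0 100 x [12.9 13.6 14.1] y [-3.2 -0.3  2.2]
8 88 x [13.2 13.7 14.1] y [-2.9 -0.3  2.3]
16 73 x [13.3 13.7 14.1] y [-3.  -0.4  2.1]
24 70 x [13.2 13.6 14. ] y [-3.1 -0.6  2.2]
32 63 x [13.2 13.6 14. ] y [-3.3 -0.4  2. ]
40 54 x [13.2 13.6 14. ] y [-3.4 -0.4  2.1]
48 53 x [13.2 13.6 13.9] y [-3.6 -1.   1.7]
56 43 x [13.2 13.6 13.9] y [-3.7 -1.   1.6]
64 35 x [12.9 13.5 13.8] y [-3.5 -1.1  1.7]
```

View pics/w9.png

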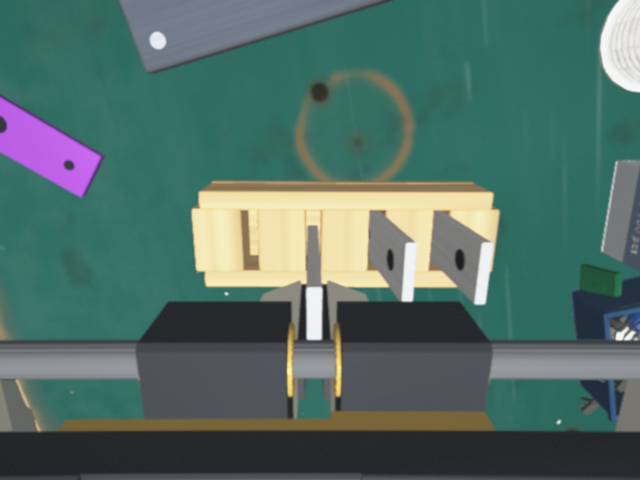

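Slot −20 (columns 306–321) and the plate's bottom (308–319) line up, so I can insert.

Emit:
send_rows([
  {"translation": [0,0,0.8],"spin": 0,"jaw": 0},
  {"translation": [0,0,1.6],"spin": 0,"jaw": 0},
  {"translation": [0,0,2.4],"spin": 0,"jaw": 0},
  {"translation": [0,0,3.2],"spin": 0,"jaw": 0},
  {"translation": [0,0,3.8],"spin": 0,"jaw": 0},
], force=12)

```text
time: 25.95
tool_pos: [0.522, 0.0251, 0.0977]
tool_rot: [-3.14, 0.0, 1.389]
contact_force: [-0.7, 0.4, 0.0]
opening: 0.0058
grip_force: 12.0
```

Emit:
send_rows([
  {"translation": [0,0,0.6],"spin": 0,"jaw": 0},
  {"translation": [0,0,1.2],"spin": 0,"jaw": 0},
  {"translation": [0,0,1.6],"spin": 0,"jaw": 0},
  {"translation": [0,0,1.6],"spin": 0,"jaw": 0.18},
  {"translation": [0,0,1.6],"spin": 0,"jaw": 0.18},
])

```text
time: 26.45
tool_pos: [0.5225, 0.0251, 0.0829]
tool_rot: [3.141, -0.0, 1.389]
contact_force: [-0.1, 0.6, 0.5]
opening: 0.0153
grip_force: 0.0
```

Emit:
send_rows([
  {"translation": [0,0,0],"spin": 0,"jaw": 0.18},
  {"translation": [0,0,-2],"spin": 0,"jaw": 0.18},
  {"translation": [0,0,-6],"spin": 0,"jaw": 0.18},
  {"translation": [0,0,-10],"spin": 0,"jaw": 0.18},
  {"translation": [0,0,-12],"spin": 0,"jaw": 0.18},
])

```text
time: 26.95
tool_pos: [0.5237, 0.025, 0.2066]
tool_rot: [3.136, -0.001, 1.389]
contact_force: [1.0, -0.1, 0.1]
opening: 0.0165
grip_force: 0.0
```

```bash
python3 -c "
from h import *
look(-60,.12); tops(); print(totool(fx(4.5,-66,160)))"
```

```text
26.95 [0.5237 0.025  0.2066] [ 1.7967e+02 -3.0000e-02  7.9580e+01] open 0.016478491927647273
w [540.8  17.9] [190.7  63.4] -10.800000000000011 7079 0.0412 slot [0.4819 0.0291] tool [-0.35 -4.24  8.64] spin 0.4
s [539.2  15.8] [195.1  69.6] -9.699999999999989 460 0.043 slot [0.4801 0.0259] tool [-0.7  -4.36  8.64] spin -0.7
top 1343 [430. 227.] [0.6051 0.0069 0.0964] 0.0979
top 519 [310. 228.] [0.5213 0.0229 0.0973] 0.0985
top 1138 [376. 227.] [0.5684 0.0136 0.0964] 0.0979
[17.75 -7.97  4.59]
```

Emit:
send_rows([
  {"translation": [3.6,-1.6,0],"spin": 8.5,"jaw": 0.2},
  {"translation": [7.2,-3.2,0],"spin": 17,"jaw": 0.3},
  {"translation": [10.8,-4.8,0],"spin": 25.5,"jaw": 0.4},
  {"translation": [14.4,-6.4,0],"spin": 34,"jaw": 0.4},
  {"translation": [17.7,-8,0],"spin": 42.5,"jaw": 0.4},
])

```text
time: 27.55
tool_pos: [0.475, 0.2142, 0.2017]
tool_rot: [-3.141, 0.001, 0.655]
contact_force: [-0.1, -0.0, 0.1]
opening: 0.0365
grip_force: 0.0
```

Emit:
send_rows([
  {"translation": [0,0,0],"spin": 8.5,"jaw": 0.4},
  {"translation": [0,0,1],"spin": 17,"jaw": 0.4},
  {"translation": [0,0,2.5],"spin": 25.5,"jaw": 0.4},
  {"translation": [0,0,4.5],"spin": 32.3,"jaw": 0.4},
  {"translation": [0,0,4.5],"spin": 32.3,"jaw": 0.4},
])

```text
time: 28.05
tool_pos: [0.4738, 0.2122, 0.1546]
tool_rot: [3.14, 0.007, 0.097]
contact_force: [0.5, -0.2, 0.2]
opening: 0.0363
grip_force: 0.0
```

```bash
python3 -c "
from h import *
fixtops(-66)"
```

```text
28.05 [0.47380494 0.21220138 0.15456245] 5.535138160848014 0.03630561952421774
-69 1310 [  8.3 -65.1 122.8] x [ 3.5 12.9] y [-81.6 -49.3]
[ 0.49 -0.13  5.05]
```

Emit:
send_rows([
  {"translation": [0.15,-0.15,1.5],"spin": 0.3,"jaw": 0.4},
  {"translation": [0.15,-0.15,3.5],"spin": 0.3,"jaw": 0.4},
  {"translation": [0.15,-0.15,5.1],"spin": 0.3,"jaw": 0.4},
  {"translation": [0.15,-0.15,5.1],"spin": 0.3,"jaw": 0.2},
  {"translation": [0.15,-0.15,5.1],"spin": 0.3,"jaw": 0},
], force=10)

```text
time: 28.6
tool_pos: [0.4778, 0.2145, 0.1075]
tool_rot: [-3.141, -0.001, 0.094]
contact_force: [0.7, 0.5, 0.1]
opening: 0.0253
grip_force: 0.0
```

Emit:
send_rows([
  {"translation": [0,0,0],"spin": 0,"jaw": 0},
  {"translation": [0,0,0],"spin": 0,"jaw": 0},
  {"translation": [0,0,0],"spin": 0,"jaw": 0},
  {"translation": [0,-0.3,-0.4],"spin": 0,"jaw": 0},
  {"translation": [0,-0.7,-0.9],"spin": 0,"jaw": 0},
])

```text
time: 29.1
tool_pos: [0.4765, 0.2218, 0.116]
tool_rot: [-3.141, 0.0, 0.092]
contact_force: [-0.1, 1.7, -0.9]
opening: 0.0106
grip_force: 8.9
```

Emit:
send_rows([
  {"translation": [0,-0.4,-0.6],"spin": 0,"jaw": 0},
  {"translation": [0,-0.8,-1.3],"spin": 0,"jaw": 0},
  {"translation": [0,-1.1,-2.1],"spin": 0,"jaw": 0},
  {"translation": [0,-1.1,-2.6],"spin": 0,"jaw": 0},
  {"translation": [0,-1.1,-3.1],"spin": 0,"jaw": 0},
])

```text
time: 29.6
tool_pos: [0.4757, 0.2324, 0.1473]
tool_rot: [3.142, -0.0, 0.093]
contact_force: [-0.7, 0.7, -0.4]
opening: 0.006
grip_force: 9.8
```

Emit:
send_rows([
  {"translation": [0,0,-2],"spin": 0,"jaw": 0},
  {"translation": [0,0,-4],"spin": 0,"jaw": 0},
  {"translation": [0,0,-6],"spin": 0,"jaw": 0},
  {"translation": [0,0,-7.5],"spin": 0,"jaw": 0},
  {"translation": [0,0,-7.5],"spin": 0,"jaw": 0},
], force=25)

```text
time: 30.1
tool_pos: [0.4767, 0.2323, 0.2239]
tool_rot: [-3.141, -0.004, 0.092]
contact_force: [-0.1, -0.4, -0.9]
opening: 0.0054
grip_force: 24.9
```

```bash
python3 -c "
from h import *
look(-60,.17)"
```

```text
30.1 [0.4767 0.2323 0.2239] [-179.97   -0.25    5.28] open 0.00541863619849042
w [540.7  17.7] [190.9  66.3] -10.699999999999989 12034 0.0413 slot [0.4817 0.0288] tool [-1.4  20.31  5.37] spin -74.0
s [537.2  15.3] [189.1  67.3] -11.699999999999989 516 0.0431 slot [0.4784 0.0275] tool [-1.74 20.42  5.37] spin -73.0
```

Emit:
send_rows([
  {"translation": [-0.3,4,0],"spin": -8.5,"jaw": 0},
  {"translation": [-0.6,8,0],"spin": -17,"jaw": 0},
  {"translation": [-0.9,12,0],"spin": -25.5,"jaw": 0},
  {"translation": [-1.2,16,0],"spin": -34,"jaw": 0},
  {"translation": [-1.4,20.2,0],"spin": -42,"jaw": 0},
])

```text
time: 30.7
tool_pos: [0.4794, 0.0331, 0.2205]
tool_rot: [-3.14, 0.002, 0.801]
contact_force: [1.2, 0.7, -0.6]
opening: 0.0057
grip_force: 24.9
```

Emit:
send_rows([
  {"translation": [0,0,0],"spin": -8.5,"jaw": 0},
  {"translation": [0,0,1],"spin": -17,"jaw": 0},
  {"translation": [0,0,2],"spin": -25.5,"jaw": 0},
  {"translation": [0,0,3],"spin": -32.2,"jaw": 0},
  {"translation": [0,0,4.5],"spin": -32.2,"jaw": 0},
])

```text
time: 31.2
tool_pos: [0.4799, 0.0344, 0.1755]
tool_rot: [-3.14, 0.0, 1.36]
contact_force: [0.3, -0.1, 0.1]
opening: 0.0058
grip_force: 24.9
```

```bash
python3 -c "
from h import *
look(-60,.12); held()"
```

```text
31.2 [0.4799 0.0344 0.1755] [-1.7993e+02  1.0000e-02  7.7920e+01] open 0.005821947339456961
w [540.8  17.9] [190.   63.5] -10.800000000000011 2856 0.0408 slot [0.4819 0.0291] tool [-0.47  0.31  5.55] spin -1.3
s [539.4  16.6] [191.6  72.2] -10.399999999999977 476 0.0429 slot [0.4804 0.0274] tool [-0.67  0.2   5.55] spin -1.7
0 103 x [16.  16.8 17.2] y [-3.2 -0.3  2.6]
8 82 x [16.4 16.9 17.1] y [-3.  -0.3  2.2]
16 74 x [16.3 16.8 17.2] y [-3.  -0.3  2.3]
24 65 x [16.3 16.8 17.1] y [-3.2 -0.4  2. ]
32 54 x [16.2 16.7 17. ] y [-3.3 -0.6  2. ]
40 56 x [16.3 16.7 17. ] y [-3.4 -0.9  1.7]
48 49 x [16.2 16.7 17. ] y [-3.5 -0.9  1.7]
56 43 x [16.3 16.6 17. ] y [-3.7 -1.   1.7]
64 32 x [16.1 16.6 16.9] y [-3.8 -1.   1.4]
```

Emit:
send_rows([
  {"translation": [-0.43,0.27,1],"spin": -1.7,"jaw": 0},
  {"translation": [-0.43,0.27,2.5],"spin": -1.7,"jaw": 0},
  {"translation": [-0.43,0.27,4],"spin": -1.7,"jaw": 0},
  {"translation": [-0.43,0.27,4],"spin": -1.7,"jaw": 0},
  {"translation": [-0.43,0.27,4],"spin": -1.7,"jaw": 0},
])

```text
time: 31.8
tool_pos: [0.4821, 0.0298, 0.1369]
tool_rot: [-3.141, 0.0, 1.386]
contact_force: [0.1, 0.1, 0.1]
opening: 0.0057
grip_force: 24.9
```

```bash
python3 -c "
from h import *
look(-60,.12,'w10')
S=np.load('last.npz'); g=cv2.cvtColor(S['p'],cv2.COLOR_RGB2GRAY)
print(g[205:217,285:345].mean(0).round().astype(int)); print(g[232:245,300:330].mean(0).round().astype(int))"
```

```text
31.8 [0.4821 0.0298 0.1369] [-179.97    0.     79.42] open 0.005731636394281479
w [540.6  18.1] [192.3  63.5] -10.899999999999977 4781 0.0409 slot [0.4817 0.0294] tool [-0.04 -0.03  1.69] spin 0.3
s [540.   14.7] [194.8  66.8] -10.800000000000011 481 0.0427 slot [0.4811 0.0259] tool [-0.39 -0.03  1.69] spin 0.2
[237 236 236 235 235 234 233 232 230 229 227 225 224 221 220 218 217 216
 212 200 178 186 218 229 231 231 230 230 230 230 230 230 230 230 230 222
 193 192 214 223 226 226 227 228 228 228 228 228 228 228 228 228 227 227
 227 228 228 227 227 226]
[219 217 216 215 208 187 152 131 127 128 129 128 129 129 128 128 129 135
 163 199 204 186 198 217 224 226 227 227 228 228]
```

Slot edges are at columns 305 and 321 and the plate at 306–318, so it lines up within 0.5 mm.

Emit:
send_rows([
  {"translation": [0,0.05,0.8],"spin": 0,"jaw": 0},
  {"translation": [0,0.05,1.6],"spin": 0,"jaw": 0},
  {"translation": [0,0.05,2.4],"spin": 0,"jaw": 0},
  {"translation": [0,0.05,3.2],"spin": 0,"jaw": 0},
  {"translation": [0,0.05,3.8],"spin": 0,"jaw": 0},
], force=12)

```text
time: 32.4
tool_pos: [0.4822, 0.0297, 0.0977]
tool_rot: [-3.141, 0.0, 1.386]
contact_force: [-0.6, -0.9, 0.1]
opening: 0.0058
grip_force: 12.0
```

Emit:
send_rows([
  {"translation": [0,0,0.6],"spin": 0,"jaw": 0},
  {"translation": [0,0,1.2],"spin": 0,"jaw": 0},
  {"translation": [0,0,1.6],"spin": 0,"jaw": 0},
  {"translation": [0,0,1.6],"spin": 0,"jaw": 0.18},
  {"translation": [0,0,1.6],"spin": 0,"jaw": 0.18},
])

```text
time: 32.9
tool_pos: [0.4827, 0.0297, 0.0828]
tool_rot: [3.141, -0.0, 1.386]
contact_force: [0.4, 0.2, 0.0]
opening: 0.0152
grip_force: 0.0
```

Emit:
send_rows([
  {"translation": [0,0,0],"spin": 0,"jaw": 0.18},
  {"translation": [0,0,-2],"spin": 0,"jaw": 0.18},
  {"translation": [0,0,-6],"spin": 0,"jaw": 0.18},
  {"translation": [0,0,-10],"spin": 0,"jaw": 0.18},
  {"translation": [0,0,-12],"spin": 0,"jaw": 0.18},
])

```text
time: 33.4
tool_pos: [0.4839, 0.0296, 0.2064]
tool_rot: [3.136, -0.001, 1.386]
contact_force: [-0.1, 0.2, 0.2]
opening: 0.0164
grip_force: 0.0
```

Run:
```python
from h import *
look(-60,.12); tops()
# handle now: expected arc position
C=cloud('side',read_camera('side')[1]); p,d=read_camera('side'); C=cloud('side',d)
m=(d>0)&(p.max(2)<70)&(C[...,2]>.06)&(C[...,2]<.12)&(abs(C[...,0]-.53)<.1)&(abs(C[...,1]-.36)<.05)
q=C[m]; print('handle',len(q), rect(q) if len(q)>9 else '', np.percentile(q,[5,50,95],axis=0).round(3) if len(q) else '')
th=1.22; s,c=np.sin(th),np.cos(th); print(fx(-48+15*c-99*s,0,39+99*c+15*s), totool(fx(-48+15*c-99*s,0,39+99*c+15*s)))
```

```text
33.4 [0.4839 0.0296 0.2064] [ 1.7969e+02 -3.0000e-02  7.9440e+01] open 0.016433169914155017
w [540.8  17.7] [191.7  63.4] -10.699999999999989 2643 0.041 slot [0.4818 0.0288] tool [-0.12 -0.23  8.64] spin 0.1
s [539.3  14.5] [192.2  66.9] -10.0 397 0.0428 slot [0.4802 0.0249] tool [-0.53 -0.32  8.64] spin -0.6
top 522 [310. 224.] [0.482  0.0303 0.0972] 0.0985
top 800 [367. 223.] [0.521  0.0228 0.097 ] 0.0983
top 1453 [433. 223.] [0.5679 0.0135 0.0961] 0.0977
top 1709 [488. 223.] [0.6053 0.0068 0.0962] 0.0979
handle 0  
[0.53095458 0.3597355  0.08710742] [33.33 -1.29 11.57]
```

All four plates are home, with tops at z≈0.097. Now back to the bar handle.

Emit:
send_rows([
  {"translation": [4.8,-0.2,0],"spin": 0,"jaw": 0.3},
  {"translation": [9.6,-0.4,0],"spin": 0,"jaw": 0.3},
  {"translation": [14.4,-0.6,0],"spin": 0,"jaw": 0.3},
  {"translation": [19.2,-0.8,0],"spin": 0,"jaw": 0.3},
  {"translation": [24,-1,0],"spin": 0,"jaw": 0.3},
])

```text
time: 34.1
tool_pos: [0.516, 0.2691, 0.2008]
tool_rot: [-3.139, 0.002, 1.386]
contact_force: [0.6, -0.4, 0.2]
opening: 0.0273
grip_force: 0.0
```

Emit:
send_rows([
  {"translation": [4,-0.1,0],"spin": 8.5,"jaw": 0.3},
  {"translation": [8,-0.2,0],"spin": 17,"jaw": 0.3},
  {"translation": [9.3,-0.3,0],"spin": 25.5,"jaw": 0.3},
  {"translation": [9.3,-0.3,0],"spin": 34,"jaw": 0.3},
  {"translation": [9.3,-0.3,0],"spin": 42,"jaw": 0.3},
])

```text
time: 34.6
tool_pos: [0.5299, 0.3598, 0.2]
tool_rot: [-3.141, 0.004, 0.649]
contact_force: [0.2, -1.0, 0.6]
opening: 0.0278
grip_force: 0.0
```

Emit:
send_rows([
  {"translation": [0,0,1],"spin": 8.5,"jaw": 0.3},
  {"translation": [0,0,3],"spin": 17,"jaw": 0.3},
  {"translation": [0,0,5],"spin": 25.5,"jaw": 0.3},
  {"translation": [0,0,6],"spin": 32.2,"jaw": 0.3},
  {"translation": [0,0,6],"spin": 32.2,"jaw": 0.3},
])

```text
time: 35.1
tool_pos: [0.5291, 0.3585, 0.1388]
tool_rot: [3.139, 0.007, 0.09]
contact_force: [-0.3, 1.0, -0.6]
opening: 0.0278
grip_force: 0.0
```

Run:
```python
from h import *
st=monitor.observe(); print(st['tool_pos'],np.degrees(st['tool_rot']),st['opening'])
p,d=read_camera('wrist'); cv2.imwrite('pics/w11.png',p[:,:,::-1])
C=cloud('wrist',d,st); m=(d>0)&(p.max(2)<70)&(C[...,2]>.07)&(C[...,2]<.11)&(abs(C[...,0]-.53)<.07)&(abs(C[...,1]-.36)<.03)
q=C[m]; print(len(q),rect(q),np.percentile(q,[5,50,95],axis=0).round(4)); print(totool([.531,np.median(q[:,1]),.076]))
```

```text
[0.52907373 0.35846959 0.13881858] [179.8489045    0.37500537   5.17852742] 0.027789268348998034
2797 (array([532.7, 363.1]), array([89.8, 11.3]), 5.3) [[0.4947 0.3567 0.0855]
 [0.5329 0.3628 0.088 ]
 [0.5729 0.3698 0.0895]]
[ 0.18 -0.39  6.44]
```

View pics/w11.png

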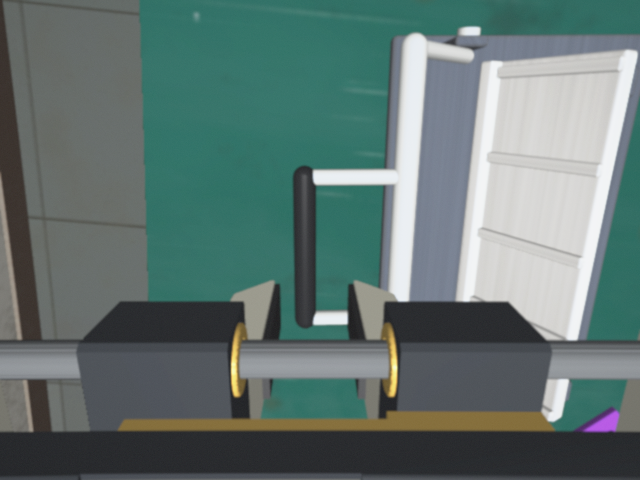

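The handle runs from (305,170) to (303,325), between the fingers, and the fixture bed is empty.

Emit:
send_rows([
  {"translation": [0.2,-0.42,3],"spin": 0,"jaw": 0.3},
  {"translation": [0.2,-0.42,5.5],"spin": 0,"jaw": 0.3},
  {"translation": [0.2,-0.42,6.6],"spin": 0,"jaw": 0.3},
  {"translation": [0.2,-0.42,6.6],"spin": 0,"jaw": 0.1},
  {"translation": [0.2,-0.42,6.6],"spin": 0,"jaw": 0},
], force=15)

```text
time: 35.65
tool_pos: [0.5331, 0.3641, 0.0778]
tool_rot: [-3.141, -0.001, 0.092]
contact_force: [-0.7, -0.1, 0.5]
opening: 0.016
grip_force: 0.0
```

Emit:
send_rows([
  {"translation": [0,0,0],"spin": 0,"jaw": 0},
  {"translation": [0,0,0],"spin": 0,"jaw": 0},
  {"translation": [0,0.6,-1.1],"spin": 0,"jaw": 0},
  {"translation": [0,1.4,-2.1],"spin": 0,"jaw": 0},
  {"translation": [0,2.2,-3.0],"spin": 0,"jaw": 0},
])

```text
time: 36.15
tool_pos: [0.5351, 0.3433, 0.1089]
tool_rot: [-3.138, -0.003, 0.092]
contact_force: [1.2, 5.1, -0.7]
opening: 0.0113
grip_force: 15.0
```

Emit:
send_rows([
  {"translation": [0,1.0,-0.8],"spin": 0,"jaw": 0},
  {"translation": [0,2.1,-1.5],"spin": 0,"jaw": 0},
  {"translation": [0,3.3,-2.0],"spin": 0,"jaw": 0},
  {"translation": [0,4.5,-2.4],"spin": 0,"jaw": 0},
  {"translation": [0,5.8,-2.6],"spin": 0,"jaw": 0},
])

```text
time: 36.65
tool_pos: [0.5405, 0.286, 0.137]
tool_rot: [-3.137, -0.006, 0.092]
contact_force: [-1.7, 4.2, 8.8]
opening: 0.0115
grip_force: 15.0
```

Emit:
send_rows([
  {"translation": [0,1.3,0],"spin": 0,"jaw": 0},
  {"translation": [0,2.5,0.1],"spin": 0,"jaw": 0},
  {"translation": [0,2.8,0.1],"spin": 0,"jaw": 0},
  {"translation": [0,2.8,0.1],"spin": 0,"jaw": 0},
  {"translation": [0,2.8,0.1],"spin": 0,"jaw": 0},
])

```text
time: 37.15
tool_pos: [0.5429, 0.2588, 0.1352]
tool_rot: [-3.136, -0.005, 0.091]
contact_force: [-2.0, 7.5, 10.1]
opening: 0.0115
grip_force: 15.0
```

Emit:
send_rows([
  {"translation": [0,0.2,0.4],"spin": 0,"jaw": 0},
  {"translation": [0,0.4,0.7],"spin": 0,"jaw": 0},
  {"translation": [0,0.4,0.7],"spin": 0,"jaw": 0},
  {"translation": [0,0.4,0.7],"spin": 0,"jaw": 0},
  {"translation": [0,0.4,0.7],"spin": 0,"jaw": 0},
])

```text
time: 37.65
tool_pos: [0.5445, 0.2587, 0.1309]
tool_rot: [-3.13, -0.011, 0.092]
contact_force: [-4.4, 20.2, 19.5]
opening: 0.011
grip_force: 15.0
```

Emit:
send_rows([
  {"translation": [0,-0.3,-0.4],"spin": 0,"jaw": 0.25},
  {"translation": [0,-0.3,-0.4],"spin": 0,"jaw": 0.3},
  {"translation": [0,-0.3,-0.4],"spin": 0,"jaw": 0.3},
  {"translation": [0,-0.3,-3],"spin": 0,"jaw": 0.3},
  {"translation": [0,-0.3,-6],"spin": 0,"jaw": 0.3},
])

```text
time: 38.15
tool_pos: [0.5414, 0.2541, 0.1836]
tool_rot: [3.14, 0.005, 0.091]
contact_force: [1.0, 0.7, 0.4]
opening: 0.0272
grip_force: 0.0
```

Run:
```python
from h import *
st=monitor.observe(); print(st['tool_pos'],st['contact_force'])
p,d=read_camera('wrist')
C=cloud('wrist',d,st); m=(d>0)&(p.max(2)<70)&(C[...,2]>.12)&(C[...,2]<.16)&(abs(C[...,0]-.545)<.07)&(abs(C[...,1]-.26)<.04)
q=C[m]; print(len(q),rect(q),np.percentile(q,[5,50,95],axis=0).round(4))
p,d=read_camera('scene'); C=cloud('scene',d)
cv2.imwrite('pics/cnt.png',cv2.resize(p[250:320,325:405],(640,560),interpolation=cv2.INTER_CUBIC)[:,:,::-1])
h=cv2.cvtColor(p,cv2.COLOR_RGB2HSV); b=np.s_[255:312,335:395]; Q=C[b].reshape(-1,3); k=p[b].reshape(-1,3).max(1)
s=Q[(k<60)&(Q[:,2]>.06)&(Q[:,2]<.11)]; print('knob',len(s),np.median(s,0),s.max(0))
t=Q[(Q[:,2]>.051)&(Q[:,2]<.064)&(k>120)]; print('housing',len(t),rect(t))
```

```text
[0.54135416 0.2540886  0.18356403] [0.96991643 0.69841269 0.4454545 ]
2943 (array([542.9, 258.5]), array([86.7, 11.3]), 4.9) [[0.505  0.2522 0.1425]
 [0.5422 0.2583 0.1447]
 [0.5822 0.2652 0.1461]]
knob 51 [ 0.49418535 -0.26112992  0.08003233] [ 0.50134553 -0.25412583  0.09850808]
housing 323 (array([ 540.5, -257.2]), array([90.4, 70.3]), 3.3)
```

View pics/cnt.png

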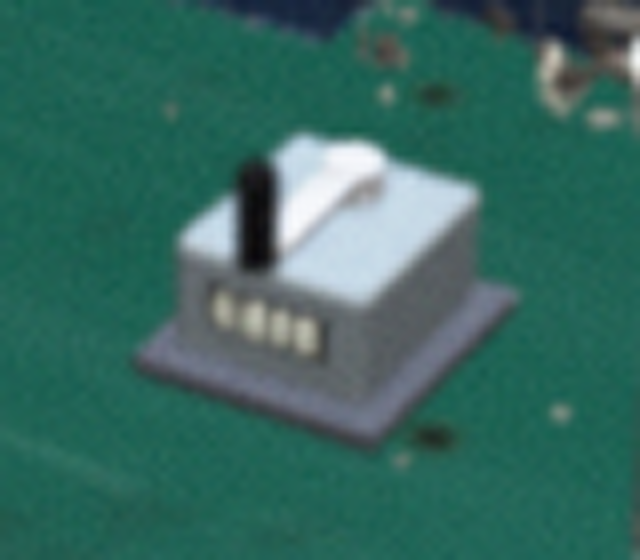

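The bar is fully down: the handle is at (0.543,0.2585), the same as at the start. The counter crop shows the knob at (257,215) with the arm pointing towards the robot, at about (0.495,−0.26). I'll go over it.

Emit:
send_rows([
  {"translation": [-0.8,4.6,0],"spin": 0,"jaw": 0.4},
  {"translation": [-1.6,9.2,0],"spin": 0,"jaw": 0.4},
  {"translation": [-2.4,13.8,0],"spin": 0,"jaw": 0.4},
  {"translation": [-3.2,18.4,0],"spin": 0,"jaw": 0.4},
  {"translation": [-4,23,0],"spin": 0,"jaw": 0.4},
])

```text
time: 38.75
tool_pos: [0.5224, 0.0204, 0.1838]
tool_rot: [-3.141, 0.002, 0.091]
contact_force: [0.9, 0.9, 0.9]
opening: 0.037
grip_force: 0.0
```

Emit:
send_rows([
  {"translation": [-0.9,4.7,0],"spin": 0,"jaw": 0.4},
  {"translation": [-1.8,9.4,0],"spin": 0,"jaw": 0.4},
  {"translation": [-2.7,14.1,0],"spin": 0,"jaw": 0.4},
  {"translation": [-3.6,18.8,0],"spin": 0,"jaw": 0.4},
  {"translation": [-4.5,23.5,0],"spin": 0,"jaw": 0.4},
])

```text
time: 39.25
tool_pos: [0.4988, -0.2177, 0.1838]
tool_rot: [-3.141, 0.002, 0.091]
contact_force: [0.7, -0.1, 0.5]
opening: 0.0368
grip_force: 0.0
```

Emit:
send_rows([
  {"translation": [-0.5,4,0],"spin": 0,"jaw": 0.4},
  {"translation": [-0.5,4,0],"spin": 0,"jaw": 0.4},
  {"translation": [-0.5,4,0],"spin": 0,"jaw": 0.4},
  {"translation": [-0.5,4,0],"spin": 0,"jaw": 0.4},
  {"translation": [-0.5,4,0],"spin": 0,"jaw": 0.4},
])

```text
time: 39.75
tool_pos: [0.4989, -0.2546, 0.1845]
tool_rot: [-3.141, 0.0, 0.093]
contact_force: [0.3, 0.5, -0.9]
opening: 0.0369
grip_force: 0.0
```

Run:
```python
from h import *
st=monitor.observe(); print(st['tool_pos'],np.degrees(st['tool_rot']),st['opening'])
p,d=read_camera('wrist'); cv2.imwrite('pics/w12.png',p[:,:,::-1])
C=cloud('wrist',d,st); m=(d>0)&(p.max(2)<70)&(C[...,2]>.065)&(C[...,2]<.1)&(abs(C[...,0]-.5)<.03)&(abs(C[...,1]+.26)<.04)
q=C[m]; t=q[q[:,2]>.087]; print('knob',len(q),len(t),t.mean(0),rect(t))
h=(d>0)&(C[...,2]>.05)&(C[...,2]<.0595)&(abs(C[...,0]-.54)<.06)&(abs(C[...,1]+.26)<.05); print('housing',h.sum(),rect(C[h]))
print(totool([*t.mean(0)[:2],.07]))
```

```text
[ 0.49885011 -0.25455631  0.18451424] [-1.79962217e+02  2.56762870e-02  5.32326147e+00] 0.036941387403354765
knob 209 66 [ 0.50222002 -0.25797538  0.08977743] (array([ 499.8, -259.1]), array([12.3,  8.9]), 64.1)
housing 9056 (array([ 541.5, -255.7]), array([83.8, 68.4]), 3.6)
[ 0.29  0.37 11.47]
```

View pics/w12.png

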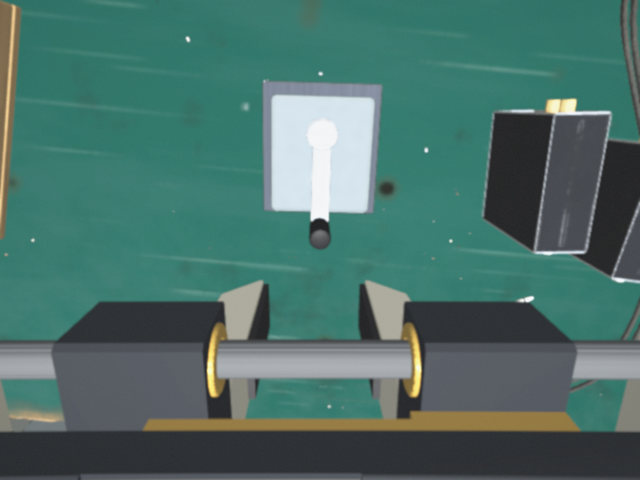

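The wrist view shows the knob at (320,238) and the lever's axis at (321,134), with the open fingers aligned around the knob's column. I'll go down, grip the round knob and swing it along its arc.

Emit:
send_rows([
  {"translation": [-0.1,0.35,4],"spin": 0,"jaw": 0.4},
  {"translation": [-0.1,0.35,8],"spin": 0,"jaw": 0.4},
  {"translation": [-0.1,0.35,11.3],"spin": 0,"jaw": 0.4},
  {"translation": [-0.1,0.35,11.3],"spin": 0,"jaw": 0.4},
  {"translation": [-0.1,0.35,11.3],"spin": 0,"jaw": 0.15},
], force=15)

```text
time: 40.3
tool_pos: [0.4986, -0.2589, 0.0723]
tool_rot: [-3.141, 0.0, 0.092]
contact_force: [-0.3, 0.1, -0.9]
opening: 0.0327
grip_force: 0.0
```

Emit:
send_rows([
  {"translation": [0,0,0],"spin": 0,"jaw": 0},
  {"translation": [0,0,0],"spin": 0,"jaw": 0},
  {"translation": [0,0,0],"spin": 0,"jaw": 0},
  {"translation": [0,0,0],"spin": 0,"jaw": 0},
  {"translation": [0,0,0],"spin": 0,"jaw": 0},
])

```text
time: 40.8
tool_pos: [0.499, -0.2588, 0.0735]
tool_rot: [3.142, -0.002, 0.091]
contact_force: [0.3, 4.8, 6.1]
opening: 0.0134
grip_force: 15.0
```

Emit:
send_rows([
  {"translation": [0.05,-0.6,0],"spin": 0,"jaw": 0},
  {"translation": [0.16,-1.2,0],"spin": 0,"jaw": 0},
  {"translation": [0.35,-1.8,0],"spin": 0,"jaw": 0},
  {"translation": [0.56,-2.4,0],"spin": 0,"jaw": 0},
  {"translation": [0.86,-2.95,0],"spin": 0,"jaw": 0},
])

```text
time: 41.3
tool_pos: [0.5046, -0.2302, 0.0732]
tool_rot: [3.139, -0.002, 0.091]
contact_force: [-3.2, -4.1, 6.3]
opening: 0.0134
grip_force: 15.0
```

Emit:
send_rows([
  {"translation": [0.33,-0.52,0],"spin": 0,"jaw": 0},
  {"translation": [0.72,-0.98,0],"spin": 0,"jaw": 0},
  {"translation": [1.15,-1.44,0],"spin": 0,"jaw": 0},
  {"translation": [1.65,-1.85,0],"spin": 0,"jaw": 0},
  {"translation": [2.14,-2.18,0],"spin": 0,"jaw": 0},
])

```text
time: 41.8
tool_pos: [0.5237, -0.2065, 0.0729]
tool_rot: [3.139, -0.001, 0.091]
contact_force: [-2.2, -5.4, 4.7]
opening: 0.0133
grip_force: 15.0
```

Emit:
send_rows([
  {"translation": [0.3,-0.2,0],"spin": 0,"jaw": 0},
  {"translation": [0.5,-0.3,0],"spin": 0,"jaw": 0},
  {"translation": [0.7,-0.4,0],"spin": 0,"jaw": 0},
  {"translation": [0.7,-0.4,0],"spin": 0,"jaw": 0},
  {"translation": [0.7,-0.4,0],"spin": 0,"jaw": 0},
])

```text
time: 42.3
tool_pos: [0.528, -0.2032, 0.0728]
tool_rot: [3.139, 0.004, 0.092]
contact_force: [-11.3, -10.6, 6.7]
opening: 0.0134
grip_force: 15.0
```

Run:
```python
from h import *
p,d=read_camera('scene'); cv2.imwrite('pics/cnt2.png',cv2.resize(p[240:320,325:405],(560,560),interpolation=cv2.INTER_CUBIC)[:,:,::-1])
g=monitor.observe()['tool_pos']; a=np.array([.5415,-.2557])+.015*np.array([.998,.063]); v=g[:2]-a; print(v,np.linalg.norm(v),np.arctan2(v[1],-v[0])+np.radians(3.6))
```

```text
[-0.02849482  0.0515606 ] 0.05891052509134439 1.1287548034669506
```

The force rose to about 15 N with the motion blocked, so the lever is at its stop. Next I bring it back along the arc and release.

Emit:
send_rows([
  {"translation": [-0.7,0.4,0],"spin": 0,"jaw": 0},
  {"translation": [-1.2,0.75,0],"spin": 0,"jaw": 0},
  {"translation": [-1.7,1.15,0],"spin": 0,"jaw": 0},
  {"translation": [-2.15,1.6,0],"spin": 0,"jaw": 0},
  {"translation": [-2.84,2.58,0],"spin": 0,"jaw": 0},
])

```text
time: 42.85
tool_pos: [0.5048, -0.229, 0.0726]
tool_rot: [3.141, -0.002, 0.092]
contact_force: [1.2, 0.2, 6.8]
opening: 0.0132
grip_force: 15.0
```

Emit:
send_rows([
  {"translation": [-0.3,0.55,0],"spin": 0,"jaw": 0},
  {"translation": [-0.51,1.15,0],"spin": 0,"jaw": 0},
  {"translation": [-0.7,1.75,0],"spin": 0,"jaw": 0},
  {"translation": [-0.81,2.35,0],"spin": 0,"jaw": 0},
  {"translation": [-0.86,2.95,0],"spin": 0,"jaw": 0},
])

```text
time: 43.35
tool_pos: [0.4981, -0.2589, 0.0722]
tool_rot: [-3.14, -0.0, 0.092]
contact_force: [-2.5, 6.9, 7.4]
opening: 0.013
grip_force: 15.0
```

Emit:
send_rows([
  {"translation": [0,0,0],"spin": 0,"jaw": 0.2},
  {"translation": [0,0,0],"spin": 0,"jaw": 0.4},
  {"translation": [0,0,0],"spin": 0,"jaw": 0.5},
  {"translation": [0,0,-2],"spin": 0,"jaw": 0.5},
  {"translation": [0,0,-6],"spin": 0,"jaw": 0.5},
])

```text
time: 43.85
tool_pos: [0.4964, -0.258, 0.1293]
tool_rot: [-3.137, 0.006, 0.092]
contact_force: [-0.3, -0.4, -1.0]
opening: 0.0441
grip_force: 0.0
```

Emit:
send_rows([
  {"translation": [0,0,-4],"spin": 0,"jaw": 0.5},
  {"translation": [-1,0,-8],"spin": 0,"jaw": 0.5},
  {"translation": [-2,0,-10],"spin": 0,"jaw": 0.5},
  {"translation": [-2,0,-10],"spin": 0,"jaw": 0.5},
  {"translation": [-2,0,-10],"spin": 0,"jaw": 0.5},
])

```text
time: 44.35
tool_pos: [0.4782, -0.261, 0.2312]
tool_rot: [-3.141, -0.0, 0.091]
contact_force: [0.9, -0.5, -1.7]
opening: 0.0455
grip_force: 0.0
```

Run:
```python
from h import *
st=monitor.observe(); print(st['time'],st['tool_pos'],st['contact_force'])
p,d=read_camera('scene'); cv2.imwrite('pics/fin.png',cv2.resize(p[170:320,180:400],(792,540),interpolation=cv2.INTER_CUBIC)[:,:,::-1])
C=cloud('scene',d); b=np.s_[255:312,335:395]; Q=C[b].reshape(-1,3); k=p[b].reshape(-1,3).max(1)
s=Q[(k<60)&(Q[:,2]>.06)&(Q[:,2]<.11)]; print('knob',len(s),np.median(s,0))
print(rack('scene',p,d))
```

```text
44.35 [ 0.47816589 -0.26103731  0.23121772] [ 0.8798838  -0.54599377 -1.74121701]
knob 52 [ 0.49309557 -0.26116309  0.08103646]
(array([539.8,  15.4]), array([191.9,  71.4]), -12.699999999999989, 407, np.float64(0.0427))
```

View pics/fin.png

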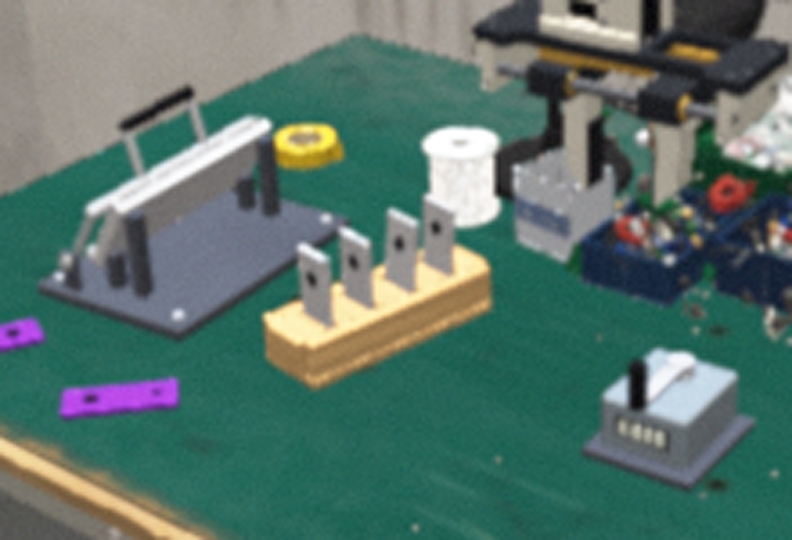

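The final view shows all four plates upright in the rack, at (315,285), (355,268), (402,250) and (438,235). The bar is down over the empty bed, the lever is back at rest at (637,383), and the gripper is clear.

```bash
python3 -c "
from cell import job
print(job.hand_in())"
```

```text
the job is handed in; nothing more can be done
None
```

The job is handed in, with no verdict returned: by my last measurements all four plates are home in the rack and the clamp bar is fully down, and the lever was pushed to its stop and is back at rest; the amplifiers and solder spool were never touched.

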